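# Make up and clamp a row of splashback tile strips

### The job

Make up a piece of the tiled splashback in the clamping jig on the worktop: lay every loose tile strip flat on the jig, lengthwise along the side fence, the first one tight against the fence and each next one tight against the strip before, all pushed square and flush up to the end stop, and do this with the jaw still clear of them. Then turn the crank until the jaw grips the row firmly, and after that press the cap of the sealer pump bottle fully down and let it come back up. Leave the row clamped, and do not disturb the cookbook or the garlic.

Things in the scene. Friction and masses are not known exactly. Their poses are not given: they have to be found in the camera images.
- jig: clamping jig fixed to the worktop: grey laminate base plate 12 mm thick (x -140 to +25, y -280 to +25 mm). Origin: inner corner of its two fences, at worktop height; z up. The row lies on the base plate, strips along x with one end at x = 0, and grows from the side fence towards -y: centres of a finished row at x = -55, y = -13, -39, -65, -91 mm
- fence_corner (a point): inner corner of the aluminium fences, on the base plate (12 mm up); axes as the jig. Side fence: wall along x, inner face y = 0, x from -140 to 0. End stop: wall along y, inner face x = 0, y from +15 to -120 mm. Both are 15 mm thick and rise 16 mm above the base plate
- crank_axis (a point): on the crank's vertical axis, top of the grey gear housing (56 mm square, 40 mm above the worktop), at x = -55, y = -245 mm of the jig; axes as the jig
- strip_a: loose tile strip, a plain bar 110 x 26 x 14 mm, about 90 g; all strips are the same size and go in any order. Origin: centre of its underside; x along its length, y across its width. Two to four of the four strips are there; one that is not is None
- strip_b: loose tile strip, a plain bar 110 x 26 x 14 mm, about 90 g; all strips are the same size and go in any order. Origin: centre of its underside; x along its length, y across its width. Two to four of the four strips are there; one that is not is None
- strip_c: loose tile strip, a plain bar 110 x 26 x 14 mm, about 90 g; all strips are the same size and go in any order. Origin: centre of its underside; x along its length, y across its width. Two to four of the four strips are there; one that is not is None
- strip_d: loose tile strip, a plain bar 110 x 26 x 14 mm, about 90 g; all strips are the same size and go in any order. Origin: centre of its underside; x along its length, y across its width. Two to four of the four strips are there; one that is not is None
- jaw: aluminium clamp jaw of the jig, 100 mm long (x) x 20 mm x 22 mm high, its top at 36 mm above the worktop. It slides along the jig's y. Origin: middle of its gripping face (towards the side fence), at base plate height (z = 12 mm). The gripping face stands at jig y = -175 mm when the crank reads 0 and moves towards the fence 22 mm per radian of the crank
- crank (a joint): angle of the crank, rad, 0 (jaw fully open) to 6.5; grows, and the jaw closes, clockwise seen from above. At angle t the knob stands at axis + 40 mm x (-sin t, -cos t) in the jig's x and y. Starts at 0 to 0.35. It takes about 3 N at the knob to turn and stays where left; the jaw pushes with about twice what is added; 8 to 10 N at the knob clamps well
- knob_grip (a point): middle of the grip of the crank's knob: an upright black cylinder of diameter 20 mm and 45 mm high (52 to 97 mm above the worktop; this point at 76 mm), 40 mm from the crank's axis, which spins freely on its own pin
- bottle: amber sealer pump bottle fixed to the worktop beyond the side fence, diameter 54 mm, 112 mm high without its cap. Origin: centre of its underside; its spout points along its +x, towards the jig
- cap (a joint): travel of the bottle's sprung white cap, m: 0 up, 0.008 fully down; about 2 N to start it and 8 N fully down; it springs back by itself
- cap_top (a point): centre of the top of the white cap (diameter 30 mm), 138 mm above the worktop when up; press straight down
- cookbook: closed red cookbook lying on the worktop, 130 x 190 x 16 mm, loose; leave alone. Origin: centre of its underside
- garlic: garlic bulb, diameter 54 mm, 55 mm high, loose; leave alone. Origin: centre of its underside. Behind it a fixed white chopping board with tomatoes, up to 49 mm high, not part of the job
Mind the look-alikes: they are no part of the job. Of the things shaped like the strip_b, the white one is meant.

How it is judged:
By the outcome, as a careful person would: the job done as asked, in the order asked, and still so for the second after the job is handed in, with the robot touching nothing.
Of strip_a, strip_b, strip_c, strip_d only 2 to 4 are there at a start; the rules pass over those that are not, and their reading is None.
At some moment in a run one of strip_a, strip_b, strip_c, strip_d may be knocked a few centimetres aside while the robot is not near it.
Once in a run the grip may slacken for a moment while it holds something.
It also fails if it takes over 210 s, if anything falls off the work surface, if the arm or the gripper's body presses on something with over 40 N, if the wrist force passes 120 N, or if a joint passes its speed limit or range.

### The arm

A 6-joint arm with a two-finger parallel gripper is mounted at the origin on the work surface. World frame = base frame: x ahead of the robot, y to its left, z up, the work surface at z = 0. Lengths are in m, angles in rad, forces in N, time in s.
With the tool pointing down it reaches from about 0.3 to 0.775 m from the base axis. Payload 14.6 kg.
Tool frame: the origin (TCP) lies on the centre line of the jaws, within the pads' length; the fingertips stand 19 mm ahead of it and the grasp point (between the pads) is the TCP; z points along the fingers, y is the line along which they close (so a half turn about z gives the same grasp; the last joint's range is limited). The gripper opens to 94 mm and grips with 3 to 60 N. Pads are 16 mm wide; open, the fingers measure 119 mm over their backs; the gripper's body (75 mm by 177 mm) begins 78 mm behind the grasp point.
Start: joints at [1.265, 0.3, 1.521, -0, 1.321, -0.067], TCP at [0.13, 0.534, 0.224] pointing down, gripper open.
Joint ranges: [-3.03, 3.03], [-0.79, 2.21], [0.23, 2.52], [-1.04, 4.18], [0, 3.07], [-2.55, 2.55]. Speed limits (rad/s): [2.22, 2.22, 2.57, 3.14, 3.14, 3.14].

### API

Orientations are given as [roll, pitch, yaw] about the fixed x, y, z axes, in that order (R = Rz(yaw) Ry(pitch) Rx(roll)).
In Python, from station import get_obs, camera, workorder gives the robot as it stands.
- The arm moves only by the tool play_rows, never from a script. Its argument "motion" is a list that holds one entry, the list of rows, each a list of 7 numbers: the shift along the tool's x, y, z as a fraction of full scale, then the turn, a rotation vector about the tool's x, y, z as a fraction of full scale, then the opening, from -1 (shut) to 1 (fully open). In form: [[[x, y, z, ax, ay, az, grip], ...]]. A call has 1 to 10 rows; each row is the pose to reach, as a shift and turn from the pose commanded when the call began, along the tool's axes at that moment, turning the shorter way round; what a row does not reach only later rows make up. Full scale, the value 1, is 0.25 m for a shift and 2 pi rad for a turn. A row lasts 1/10 s, in which the tool goes at most 50 mm and 8.59 degrees, less where a joint would pass 70% of its speed; a pose out of reach is approached as far as the arm can. A call with a number of a shift or a turn outside -1 to 1 is refused whole. A call with a gripper value outside its range is refused whole. The fingers move at their own pace and stop on an object; "grip_force" is the grip in N (left out, the last holds). Time passes only in rows, so rows that repeat a pose let the fingers close. It gives the time, the measured TCP pose, the force, the opening and the grip force at its end, in the units of the state.
- get_obs(): the state, without advancing time (a new reading comes with each control period).
- camera(name): name is "scene" or "side" or "wrist"; returns a dict with "frame" (400x640x3 uint8, red, green, blue), "z_map" (400x640 float32, m along the optical axis (not along the pixel's ray), 0 where there is no reading), "camera_matrix" (3x3 intrinsics, pixels), "D" ([k1, k2, p1, p2, k3] as OpenCV has them; the pictures are not rectified), "T" (4x4, takes a point from camera to world coordinates); the wrist camera has in their place "T_tool_cam" (4x4, takes a point from camera to tool coordinates, whose origin is the TCP and whose axes are the flange's). Camera axes: x right, y up, looking along -z (the intrinsics and any distortion apply to the point x, -y, -z); pixel columns grow to the right and rows downward; lengths in m; the calibration is good to about 2 mm. A picture is of the moment at which its call begins: read the wrist's pose just before it.
- workorder.hand_in(): hands the job in; it is judged then, once.
The state is a dict: "time_s": time; "qpos": joint angles; "joint_vel": joint speeds; "tau": joint torques, N m; "ee_pos": TCP position; "eef_rot": TCP orientation; "force": force on the tool from outside, world axes, zero at the start; "moment": the same for the moment, N m; "grip_width": finger opening in m; "grip_force": force on a finger pad.
Only numpy, scipy, OpenCV 4.12 (cv2) and the standard library are available. Lean on these libraries where they do the work, as an engineer would, in place of code of your own. Each camera call takes 0.05 s, during which the arm holds its last target. There are 200 camera calls.

## Working session

There is one attempt and no reset: what is moved stays moved. The work goes in short steps, Python scripts to look and compute and a tool call to move; the robot and the scene stay as the last step left them, time stands still between calls to the robot, and variables do not carry over. Pictures are saved under pics/ and viewed, at most 16 in all, crops included, and the job is handed in when it is done.

Besides the shell and the picture viewer there is one more tool, called by a JSON object that holds its "name" and its "arguments". play_rows: Moves the arm, as the interface text tells. Its arguments: {"type":"object","properties":{"motion":{"type":"array"},"grip_force":{"type":"number"}},"required":["motion"]}

```bash
ls; mkdir -p pics; cat > h.py <<'E'
import numpy as np, cv2
from station import get_obs, camera
from scipy.spatial.transform import Rotation as R
def tool():
    o=get_obs(); T=np.eye(4); T[:3,:3]=R.from_euler('xyz',o['eef_rot']).as_matrix(); T[:3,3]=o['ee_pos']; return T
def shot(name):
    if name=='wrist':
        T=tool(); c=camera(name); c['T']=T@np.array(c['T_tool_cam'])
    else: c=camera(name)
    for k in('T','camera_matrix','D'): c[k]=np.array(c[k],float)
    return c
def rays(c,uv):
    p=cv2.undistortPoints(np.array(uv,float).reshape(-1,1,2),c['camera_matrix'],c['D']).reshape(-1,2)
    d=np.c_[p[:,0],-p[:,1],-np.ones(len(p))]
    return c['T'][:3,3], d@c['T'][:3,:3].T
def onplane(c,uv,z):
    o,d=rays(c,uv); return o+d*((z-o[2])/d[:,2])[:,None]
def cloud(c):
    h,w=c['z_map'].shape
    u,v=np.meshgrid(np.arange(w),np.arange(h))
    o,d=rays(c,np.c_[u.ravel(),v.ravel()])
    P=o+d*c['z_map'].ravel()[:,None]; P[c['z_map'].ravel()==0]=np.nan
    return P.reshape(h,w,3)
def save(c,f): cv2.imwrite(f,cv2.cvtColor(c['frame'],cv2.COLOR_RGB2BGR))
E
python3 - <<'E'
from h import *
import pickle
print(get_obs())
for n in('scene','side','wrist'):
    c=shot(n); save(c,f'pics/{n}0.png'); pickle.dump(c,open(n+'0.pkl','wb'))
    print(n,c['T'].round(3).tolist(),c['camera_matrix'].tolist(),c['D'])
E
```

```text
pics
{'time_s': 0.0, 'qpos': array([ 1.26541653e+00,  3.00498351e-01,  1.52156947e+00,  3.04453479e-06,
        1.32067958e+00, -6.66024771e-02]), 'joint_vel': array([-8.67908451e-04, -4.36680967e-04, -2.78278541e-04, -8.59671765e-05,
       -6.67988385e-04,  1.28098626e-03]), 'tau': array([-1.57891176e-03, -5.31804407e+01, -3.52748144e+01,  7.07406714e-02,
        2.44121114e-02, -7.84901999e-05]), 'ee_pos': array([0.13001691, 0.53417343, 0.22387628]), 'eef_rot': array([-3.14044066e+00, -7.97944453e-05,  2.90281453e+00]), 'force': array([ 0.55859232,  0.29561756, -1.5167496 ]), 'moment': array([ 0.00456729, -0.02753057,  0.03624708]), 'grip_force': 0.0, 'grip_width': 0.09414521181694582}
scene [[0.583, -0.609, 0.538, 1.281], [0.812, 0.434, -0.39, -0.593], [0.004, 0.664, 0.748, 1.062], [0.0, 0.0, 0.0, 1.0]] [[405.42595627995297, 0.0, 316.74480408158934], [0.0, 405.42595627995297, 200.35848547699285], [0.0, 0.0, 1.0]] [0.00895532 0.         0.         0.         0.        ]
side [[0.946, 0.21, -0.247, 0.309], [-0.324, 0.61, -0.723, -0.931], [-0.001, 0.764, 0.645, 0.87], [0.0, 0.0, 0.0, 1.0]] [[418.07342433498144, 0.0, 328.19298215275387], [0.0, 418.07342433498144, 206.5649734216732], [0.0, 0.0, 1.0]] [-0.07482333  0.          0.          0.          0.        ]
wrist [[0.237, -0.938, -0.251, 0.057], [0.972, 0.228, 0.063, 0.551], [-0.002, -0.259, 0.966, 0.384], [0.0, 0.0, 0.0, 1.0]] [[315.05027341594575, 0.0, 318.1995607853191], [0.0, 315.05027341594575, 197.72093904673878], [0.0, 0.0, 1.0]] [-0.02647928  0.          0.          0.          0.        ]
```

View pics/scene0.png

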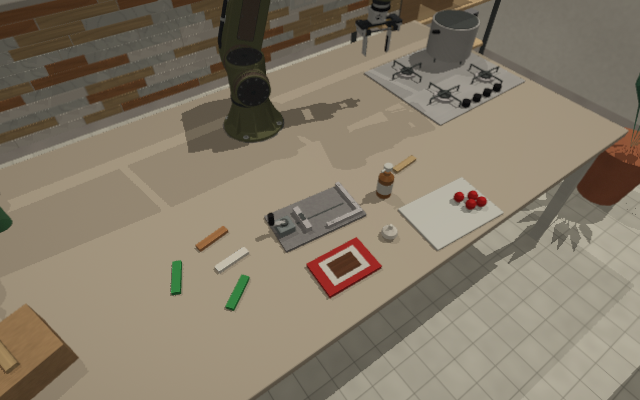

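View pics/side0.png

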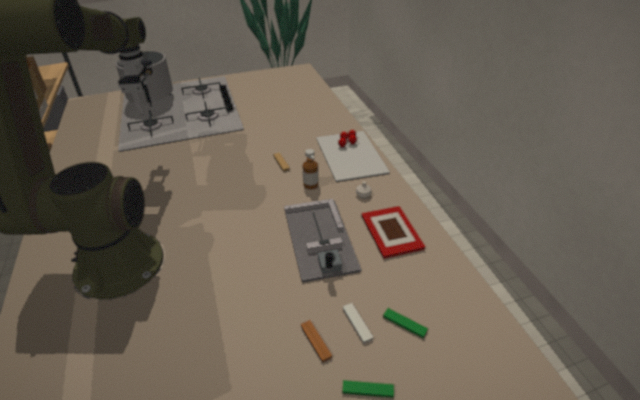

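View pics/wrist0.png

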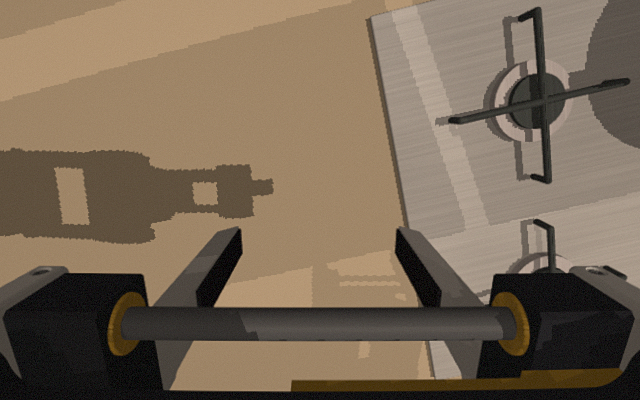

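The scene view shows five bars: orange (212,238), white (232,260), green (176,277), green (237,292) and a tan one (404,163). They need measuring, and an enlarged crop, to tell strips from look-alikes. The jig is around (315,215), the bottle at (386,182) and the cookbook at (344,266).

```bash
python3 - <<'E'
from h import *
import pickle
ims=[]
for n,L in(('scene',{'orange':(212,238),'white':(232,260),'g1':(176,277),'g2':(237,292),'tan':(404,163)}),('side',{'orange':(316,341),'white':(358,323),'g1':(368,388),'g2':(405,323),'tan':(281,161)})):
    c=pickle.load(open(n+'0.pkl','rb')); P=cloud(c); f=c['frame'].astype(int)
    for k,(u,v) in L.items():
        pt=P[v,u]; 
        Z=P[...,2]; m=((Z>0.007)&(Z<0.03)&(np.hypot(*(P[...,:2]-pt[:2]).transpose(2,0,1))<0.09)).astype(np.uint8)
        nl,lab=cv2.connectedComponents(m); mm=lab==lab[v,u]
        q=P[mm][:,:2]; r=cv2.minAreaRect((q*1000).astype(np.float32))
        print(n,k,pt.round(3),mm.sum(),'medz',np.median(Z[mm]).round(4),r,'rgb',np.median(f[mm],0))
    ims.append(c)
def crop(c,x,y,w,h,s): return cv2.resize(c['frame'][y:y+h,x:x+w],(w*s,h*s),interpolation=cv2.INTER_CUBIC)
a=crop(ims[0],155,220,110,95,4); b=crop(ims[0],375,140,55,50,5); d=crop(ims[1],290,290,150,110,3); e=crop(ims[1],260,130,80,70,4)
W=np.zeros((600,800,3),np.uint8)
W[:380,:440]=a; W[:250,450:725]=b; 
d=cv2.resize(d,None,fx=.75,fy=.75); h,w=d.shape[:2]; W[600-h:,450:450+w]=d
e=cv2.resize(e,(240,210)); W[385:595,0:240]=e
cv2.imwrite('pics/crop1.png',W[...,::-1])
E
```

```text
scene orange [ 0.465 -0.412  0.015] 242 medz 0.0115 ((458.0782165527344, -411.90155029296875), (29.11475944519043, 108.23828887939453), 9.905946731567383) rgb [151.  103.5  63. ]
scene white [ 0.575 -0.399  0.014] 284 medz 0.0114 ((567.4364013671875, -398.00152587890625), (29.364479064941406, 109.80744934082031), 5.725989818572998) rgb [192. 185. 168.]
scene g1 [ 0.531 -0.561  0.012] 297 medz 0.012 ((526.0441284179688, -559.6801147460938), (27.426212310791016, 113.25325012207031), 65.28630065917969) rgb [ 53. 127.  64.]
scene g2 [ 0.68  -0.438  0.014] 325 medz 0.012 ((675.7347412109375, -435.9946594238281), (27.27129364013672, 111.57212829589844), 36.69438552856445) rgb [ 52. 127.  64.]
scene tan [0.564 0.334 0.012] 129 medz 0.0105 ((561.8279418945312, 334.3154602050781), (27.4559268951416, 111.02355194091797), 6.296023845672607) rgb [166. 140.  97.]
side orange [ 0.454 -0.417  0.013] 509 medz 0.0133 ((455.5759582519531, -411.5082092285156), (27.367019653320312, 112.4865951538086), 10.347838401794434) rgb [131.  84.  46.]
side white [ 0.564 -0.403  0.013] 445 medz 0.0134 ((565.2703857421875, -398.41558837890625), (28.432498931884766, 110.45606994628906), 5.070179462432861) rgb [174. 168. 151.]
side g1 [ 0.523 -0.563  0.015] 673 medz 0.0135 ((524.0033569335938, -560.6713256835938), (29.23699378967285, 110.98957061767578), 65.91400909423828) rgb [ 36. 104.  49.]
side g2 [ 0.67  -0.442  0.016] 490 medz 0.0132 ((672.8969116210938, -435.7948303222656), (29.798830032348633, 112.48983001708984), 36.913726806640625) rgb [ 35. 106.  48.]
side tan [0.557 0.331 0.014] 143 medz 0.0131 ((558.5599365234375, 337.6095886230469), (27.168489456176758, 118.81387329101562), 5.2093634605407715) rgb [145. 117.  76.]
```

View pics/crop1.png

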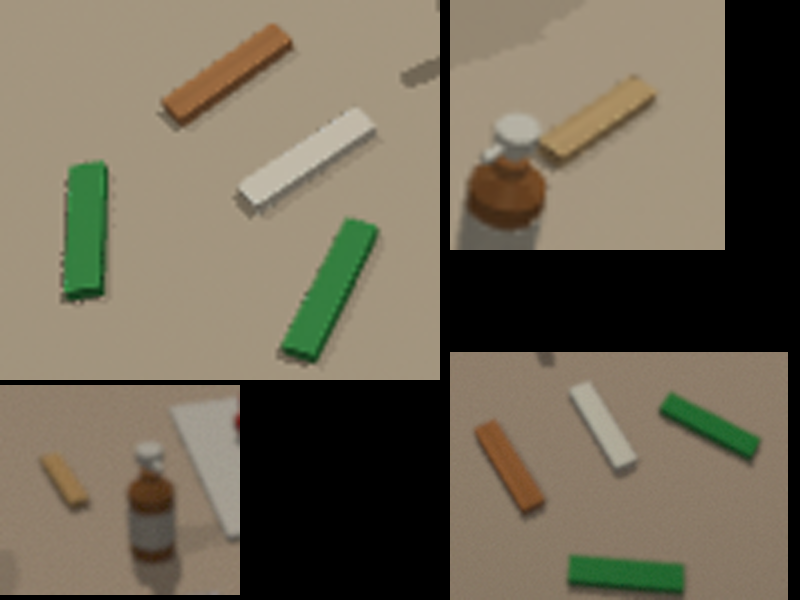

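Strip choice (scene pixels):
- **White (232,260):** this is strip_b.
- **Orange (212,238) and tan (404,163):** these have the brick-wall splashback colours. They lie nearly parallel to the white one, with yaws of 5–10°.
- **Greens (176,277) and (237,292):** identical, saturated copies at random yaws and not a splashback colour, so I take them as the look-alikes.

Next is the jig.

```bash
python3 - <<'E'
from h import *
import pickle
for n,(u,v) in(('scene',(320,215)),('side',(322,235))):
    c=pickle.load(open(n+'0.pkl','rb')); P=cloud(c); Z=P[...,2]; pt=P[v,u]
    m=((Z>0.006)&(Z<0.12)&(np.hypot(*(P[...,:2]-pt[:2]).transpose(2,0,1))<0.24)).astype(np.uint8)
    nl,lab,st,ce=cv2.connectedComponentsWithStats(m); 
    i=lab[v,u]; mm=lab==i
    q=P[mm]; r=cv2.minAreaRect((q[q[:,2]<.04][:,:2]*1000).astype(np.float32)); print(n,pt,mm.sum(),r,cv2.boxPoints(r).round(0).tolist())
    k=q[(q[:,2]>.055)]; print('knob',k.shape,k.mean(0) if len(k) else 0)
    f=q[(q[:,2]>.023)&(q[:,2]<.033)][:,:2]
    # bottle / cap / garlic / book
    for nm,(a,b) in {'scene':{'cap':(389,168),'garlic':(390,231),'book':(344,266)},'side':{'cap':(309,154),'garlic':(364,190),'book':(393,230)}}[n].items(): print(nm,P[b,a].round(3))
    big=cv2.resize(c['frame'][v-75:v+75,u-100:u+100],(800,600),interpolation=cv2.INTER_CUBIC); cv2.imwrite(f'pics/jig_{n}.png',big[...,::-1])
E
```

```text
scene [ 0.58459431 -0.07367278  0.01038093] 3312 ((574.8665771484375, -86.44178771972656), (306.5469665527344, 171.99180603027344), 84.19938659667969) [[474.0, -230.0], [645.0, -248.0], [676.0, 57.0], [505.0, 75.0]]
knob (73, 3) [ 0.55206116 -0.24259787  0.08081356]
cap [0.635 0.17  0.133]
garlic [0.783 0.057 0.034]
book [ 0.791 -0.134  0.014]
side [ 0.57890363 -0.0832793   0.00988417] 4283 ((570.5946044921875, -85.7486572265625), (311.1502685546875, 165.8461151123047), 84.46610260009766) [[473.0, -233.0], [638.0, -249.0], [668.0, 61.0], [503.0, 77.0]]
knob (110, 3) [ 0.54494708 -0.2446399   0.08149257]
cap [0.617 0.161 0.135]
garlic [0.766 0.048 0.034]
book [ 0.784 -0.137  0.015]
```

View pics/jig_scene.png

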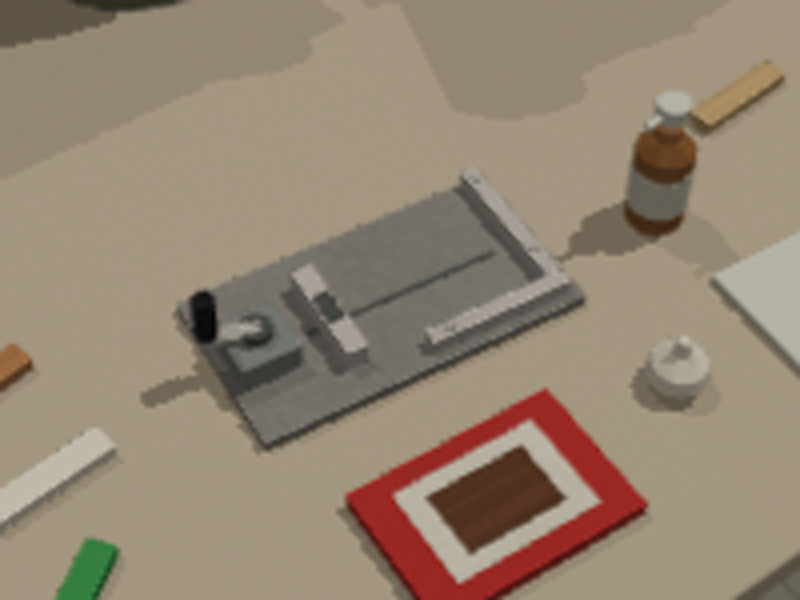

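The jig is at about origin (0.642, 0.035), yaw −5.6°. The crank and knob are at its −y end (crop 205,315) and the jaw is open (crop 330,310). The bottle cap (crop 672,100) is at roughly (0.625, 0.165). Now I'll move the wrist camera above the jig and the tan strip.

```bash
cat >> h.py <<'E'
def plan(tg,start=None):
    """tg: list of (x,y,z,yaw_deg) world targets (tool down); prints shift/turn fractions from the present pose"""
    T=tool() if start is None else start
    print('now',T[:3,3].round(4),R.from_matrix(T[:3,:3]).as_euler('xyz',degrees=True).round(2))
    for x,y,z,yaw in tg:
        s=T[:3,:3].T@(np.array([x,y,z])-T[:3,3])/.25
        r=(R.from_matrix(T[:3,:3]).inv()*R.from_euler('xyz',[180,0,yaw],degrees=True)).as_rotvec()/(2*np.pi)
        print('  ',(x,y,z,yaw),'->',s.round(3).tolist(),r.round(4).tolist())
E
python3 -c "
from h import *
plan([(0.345,0.367,0.25,170),(0.55,0.2,0.26,174.4)])"
```

```text
now [0.1301 0.5342 0.224 ] [-179.95   -0.    166.32]
   (0.345, 0.367, 0.25, 170) -> [-0.994, -0.447, -0.104] [-0.0001, -0.0, -0.0102]
   (0.55, 0.2, 0.26, 174.4) -> [-1.948, -0.902, -0.143] [-0.0001, -0.0, -0.0225]
```

{"name": "play_rows", "arguments": {"motion": [[[-0.3,-0.14,-0.03,0,0,-0.004,1],[-0.6,-0.28,-0.06,0,0,-0.008,1],[-0.99,-0.447,-0.1,0,0,-0.0225,1],[-0.99,-0.447,-0.1,0,0,-0.0225,1],[-0.99,-0.447,-0.1,0,0,-0.0225,1],[-0.99,-0.447,-0.1,0,0,-0.0225,1],[-0.99,-0.447,-0.1,0,0,-0.0225,1]]]}}

```text
time_s: 0.85
ee_pos: [0.346, 0.3657, 0.2495]
eef_rot: [-3.142, 0.0, 3.041]
force: [-0.6, 0.4, -0.1]
grip_width: 0.0937
grip_force: 0.0
```

{"name": "play_rows", "arguments": {"motion": [[[-0.2,-0.14,-0.02,0,0,0,1],[-0.4,-0.28,-0.03,0,0,0,1],[-0.88,-0.578,-0.04,0,0,0,1],[-0.88,-0.578,-0.04,0,0,0,1],[-0.88,-0.578,-0.04,0,0,0,1],[-0.88,-0.578,-0.04,0,0,0,1],[-0.88,-0.578,-0.04,0,0,0,1],[-0.88,-0.578,-0.04,0,0,0,1],[-0.88,-0.578,-0.04,0,0,0,1]]]}}

```text
time_s: 1.75
ee_pos: [0.5479, 0.2036, 0.2596]
eef_rot: [3.141, -0.0, 3.046]
force: [0.2, 0.2, -0.3]
grip_width: 0.0942
grip_force: 0.0
```

```bash
python3 - <<'E'
from h import *
import pickle
plan([])
c=shot('wrist'); save(c,'pics/w1.png'); pickle.dump(c,open('w1.pkl','wb'))
E
```

```text
now [0.5479 0.2036 0.2596] [179.99  -0.   174.53]
```

View pics/w1.png

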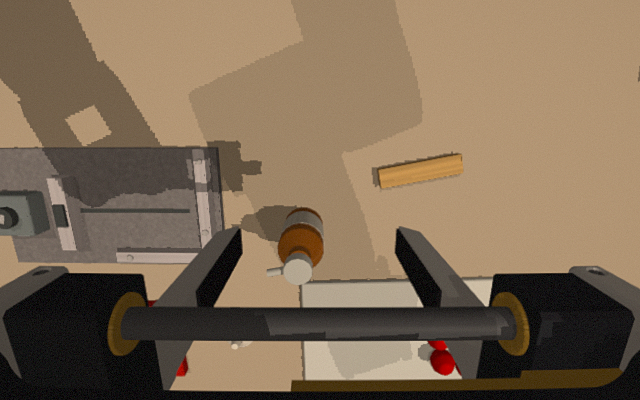

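The wrist view shows the tan strip at (420,171), lying along world y. The cap is at (298,268). The side fence runs (203,150)–(207,250), the end stop is around (160,255), and the jaw is at (62,212).

```bash
cat >> h.py <<'E'
def strip(c,col,z=0.014,near=None):
    """top face centre/yaw of a strip by colour; col in white/orange/tan; ray-cast mask onto z"""
    hsv=cv2.cvtColor(c['frame'],cv2.COLOR_RGB2HSV)
    return hsv
def rect_on(c,mask,z):
    ct=max(cv2.findContours(mask.astype(np.uint8),cv2.RETR_EXTERNAL,cv2.CHAIN_APPROX_NONE)[0],key=cv2.contourArea)
    p=onplane(c,ct.reshape(-1,2),z)[:,:2]*1000
    (cx,cy),(w,h),a=cv2.minAreaRect(p.astype(np.float32))
    if w<h: w,h,a=h,w,a+90
    a=(a+90)%180-90
    return round(cx,1),round(cy,1),round(w,1),round(h,1),round(a,1)
E
python3 - <<'E'
from h import *
import pickle
c=pickle.load(open('w1.pkl','rb')); P=cloud(c); Z=P[...,2]
print('table z',np.nanmedian(Z[20:60,450:600]),'base z',np.nanmedian(Z[215:240,100:180]))
u,v=np.meshgrid(np.arange(640),np.arange(400))
# tan strip
m=(Z>.008)&(Z<.03)&(u>360)&(u<480)&(v>140)&(v<205)
print('tan',rect_on(c,m,.014), np.median(Z[m]), 'rgb',np.median(c['frame'][m],0))
hs=cv2.cvtColor(c['frame'],cv2.COLOR_RGB2HSV).astype(int)
print('hsv strip/table',hs[171,420],hs[100,500],hs[195,420])
# fences
m=(Z>.022)&(Z<.034)&(u<225)&(v>140)&(v<268)&(u>100)
q=P[m]; print('fence n',m.sum(),'z',np.median(q[:,2]))
vis=c['frame'][135:275,0:235].copy(); vis[m[135:275,0:235]]=(255,0,0)
vis=np.vstack([c['frame'][135:275,0:235],vis]); cv2.imwrite('pics/f.png',cv2.resize(vis[...,::-1],None,fx=2.1,fy=2.1))
np.save('q.npy',q)
side=q[(q[:,0]<.625)]
for nm,s,ax in(('side',q[(u[m]>190)&(v[m]<240)],0),('end',q[(u[m]<185)],1)):
    a=s[:,:2]; t=a-a.mean(0); 
    w=np.linalg.svd(t,full_matrices=False)[2][0]; n=np.array([-w[1],w[0]]); 
    print(nm,a.mean(0).round(4),'dir',np.degrees(np.arctan2(w[1],w[0])).round(2),'width',np.percentile(t@n,[1,99]).round(4),'len',np.percentile(t@w,[0,100]).round(4))
m=(Z>.06)&(Z<.11)&(u<60); print('knob',P[m].mean(0) if m.any() else None)
m=(Z>.125)&(Z<.15)&(u>255)&(u<330)&(v>240)&(v<290); print('captop',P[m].mean(0),np.median(Z[m]),m.sum())
E
```

```text
table z -0.0008387056168647766 base z 0.011681214174390164
tan (556.8, 335.5, 110.0, 26.9, -84.2) 0.013102986564244967 rgb [190. 140.  76.]
hsv strip/table [ 17 150 197] [ 17  91 180] [ 16  90 178]
fence n 2106 z 0.02745264814845827
side [0.5578 0.0511] dir -5.54 width [-0.0083  0.007 ] len [-0.0583  0.0626]
end [ 0.6383 -0.0372] dir 84.28 width [-0.0086  0.0066] len [-0.0481  0.0471]
knob None
captop [0.61953663 0.17155249 0.13522375] 0.1368990830130754 892
```

View pics/f.png

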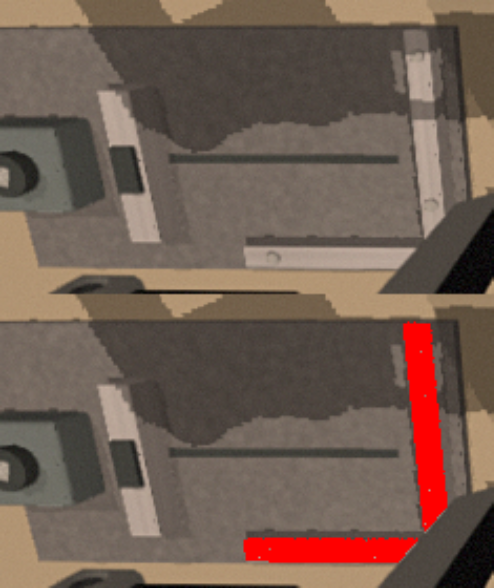

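```bash
cat >> h.py <<'E'
JO=np.array([.6388,.0350]); JY=-5.6
def jw(x,y):  # jig mm -> world m
    a=np.radians(JY); return (JO+np.array([[np.cos(a),-np.sin(a)],[np.sin(a),np.cos(a)]])@np.array([x,y])/1000).tolist()
def wj(p):
    a=np.radians(JY); return (np.array([[np.cos(a),np.sin(a)],[-np.sin(a),np.cos(a)]])@(np.array(p[:2])-JO)*1000).round(1)
def where():
    o=get_obs(); print('jig',wj(o['ee_pos']),'z',o['ee_pos'][2].round(4),'yaw',np.degrees(o['eef_rot'][2]).round(2),'F',o['force'].round(1),'grip',round(o['grip_width'],4),o['grip_force'],'q6',o['qpos'][5].round(2),'t',o['time_s'])
E
python3 -c "
from h import *
where()
plan([(0.5568,0.3355,0.12,95.8)])"
```

```text
jig [-106.8  158.8] z 0.2597 yaw 174.53 F [ 0.3  0.6 -0.1] grip 0.0939 0.0 q6 -1.18 t 1.8
now [0.548  0.2035 0.2597] [1.7999e+02 1.0000e-02 1.7453e+02]
   (0.5568, 0.3355, 0.12, 95.8) -> [0.015, 0.529, 0.559] [0.0, -0.0, 0.2187]
```

{"name": "play_rows", "arguments": {"motion": [[[0.01,0.1,0,0,0,0.022,1],[0.01,0.25,0.05,0,0,0.044,1],[0.015,0.4,0.2,0,0,0.066,1],[0.015,0.529,0.35,0,0,0.088,1],[0.015,0.529,0.45,0,0,0.11,1],[0.015,0.529,0.56,0,0,0.132,1],[0.015,0.529,0.56,0,0,0.155,1],[0.015,0.529,0.56,0,0,0.177,1],[0.015,0.529,0.56,0,0,0.2,1],[0.015,0.529,0.56,0,0,0.2187,1]]]}}

```text
time_s: 2.8
ee_pos: [0.5573, 0.3351, 0.1198]
eef_rot: [3.141, -0.0, 1.666]
force: [1.1, -0.3, -0.9]
grip_width: 0.094
grip_force: 0.0
```

```bash
python3 - <<'E'
from h import *
where()
c=shot('wrist'); hs=cv2.cvtColor(c['frame'],cv2.COLOR_RGB2HSV).astype(int); P=cloud(c)
m=(P[...,2]>.008)&(P[...,2]<.03)&(np.hypot(P[...,0]-.557,P[...,1]-.3355)<.07)
print(rect_on(c,m,.014),m.sum()); save(c,'pics/w2.png')
plan([(0.5568,0.3355,0.022,95.8)])
E
```

```text
jig [-110.4  290.7] z 0.1198 yaw 95.43 F [ 1.1 -0.3 -0.9] grip 0.094 0.0 q6 0.39 t 2.8
(558.1, 337.3, 109.3, 25.8, -84.5) 3604
now [0.5573 0.335  0.1198] [ 1.7998e+02 -1.0000e-02  9.5060e+01]
   (0.5568, 0.3355, 0.022, 95.8) -> [0.002, -0.002, 0.391] [0.0, -0.0, -0.002]
```

{"name": "play_rows", "arguments": {"motion": [[[0.006,0.002,0.15,0,0,0,1],[0.006,0.002,0.3,0,0,0,1],[0.006,0.002,0.391,0,0,0,1],[0.006,0.002,0.391,0,0,0,1],[0.006,0.002,0.391,0,0,0,-1],[0.006,0.002,0.391,0,0,0,-1],[0.006,0.002,0.391,0,0,0,-1],[0.006,0.002,0.391,0,0,0,-1],[0.006,0.002,0.391,0,0,0,-1],[0.006,0.002,0.391,0,0,0,-1]]], "grip_force": 40}}

```text
time_s: 3.85
ee_pos: [0.5585, 0.3356, 0.0217]
eef_rot: [3.142, 0.0, 1.67]
force: [0.2, -0.3, 0.2]
grip_width: 0.0496
grip_force: 0.0
```

```bash
python3 - <<'E'
from h import *
where()
print(jw(-65,-40))
x,y=.5578,.3365
# lift to .2, go over jig clear of bottle (bottle at y~.17,x~.62; strip+gripper body) 
plan([(x,y,.20,95.5),(.47,.2,.2,135),(*jw(-65,-40),.2,174.4)])
E
```

```text
jig [-109.2  291.3] z 0.0217 yaw 95.69 F [ 0.2 -0.3  0.2] grip 0.0496 0.0 q6 0.39 t 3.85
[0.570206903010815, 0.0015337924850714682]
now [0.5585 0.3356 0.0217] [180.     0.    95.69]
   (0.5578, 0.3365, 0.2, 95.5) -> [0.004, -0.002, -0.713] [0.0, 0.0, 0.0005]
   (0.47, 0.2, 0.2, 135) -> [-0.504, -0.406, -0.713] [0.0, 0.0, -0.1092]
   (0.570206903010815, 0.0015337924850714682, 0.2, 174.4) -> [-1.334, -0.086, -0.713] [0.0, 0.0, -0.2186]
```

{"name": "play_rows", "arguments": {"motion": [[[0,0,0,0,0,0,-1],[0,0,0,0,0,0,-1],[0,0,0,0,0,0,-1],[0,0,0,0,0,0,-1],[0,0,0,0,0,0,-1],[0,0,0,0,0,0,-1],[0,0,-0.1,0,0,0,-1],[0,0,-0.25,0,0,0,-1],[0,0,-0.4,0,0,0,-1],[0,0,-0.5,0,0,0,-1]]]}}

```text
time_s: 4.85
ee_pos: [0.5589, 0.3358, 0.1495]
eef_rot: [3.139, -0.001, 1.67]
force: [-0.4, -0.2, -2.0]
grip_width: 0.0253
grip_force: 40.0
```

```bash
python3 - <<'E'
from h import *
where()
plan([(.47,.2,.2,135),(*jw(-65,-40),.2,174.4)])
E
```

```text
jig [-108.9  291.6] z 0.1495 yaw 95.69 F [-0.4 -0.2 -2. ] grip 0.0253 39.99970614910126 q6 0.39 t 4.85
now [0.5589 0.3358 0.1495] [ 1.7987e+02 -5.0000e-02  9.5690e+01]
   (0.47, 0.2, 0.2, 135) -> [-0.505, -0.407, -0.203] [0.0004, -0.0, -0.1092]
   (0.570206903010815, 0.0015337924850714682, 0.2, 174.4) -> [-1.335, -0.087, -0.203] [0.0004, 0.0001, -0.2186]
```

{"name": "play_rows", "arguments": {"motion": [[[-0.05,-0.05,-0.1,0,0,-0.015,-1],[-0.18,-0.15,-0.2,0,0,-0.035,-1],[-0.32,-0.28,-0.2,0,0,-0.058,-1],[-0.45,-0.38,-0.2,0,0,-0.08,-1],[-0.6,-0.41,-0.2,0,0,-0.1,-1],[-0.72,-0.38,-0.2,0,0,-0.12,-1],[-0.85,-0.3,-0.2,0,0,-0.142,-1],[-0.98,-0.22,-0.2,0,0,-0.165,-1],[-1,-0.2,-0.2,0,0,-0.188,-1],[-1,-0.2,-0.2,0,0,-0.21,-1]]]}}

```text
time_s: 5.85
ee_pos: [0.5342, 0.0805, 0.1964]
eef_rot: [-3.141, -0.0, 2.993]
force: [-0.6, -0.4, -1.0]
grip_width: 0.0256
grip_force: 40.0
```

```bash
python3 - <<'E'
from h import *
where()
plan([(*jw(-70,-36),.1,174.4),(*jw(-70,-36),.036,174.4)])
E
```

```text
jig [-108.6   35.1] z 0.1964 yaw 171.51 F [-0.6 -0.4 -1. ] grip 0.0256 39.99874413013458 q6 -1.34 t 5.85
now [0.5342 0.0805 0.1964] [-1.7999e+02 -2.0000e-02  1.7151e+02]
   (0.5656210976099425, 0.006002616583794543, 0.1, 174.4) -> [-0.169, -0.276, 0.386] [-0.0, -0.0001, -0.008]
   (0.5656210976099425, 0.006002616583794543, 0.036, 174.4) -> [-0.169, -0.276, 0.642] [-0.0, -0.0001, -0.008]
```

{"name": "play_rows", "arguments": {"motion": [[[-0.05,-0.1,0.05,0,0,-0.008,-1],[-0.12,-0.2,0.15,0,0,-0.008,-1],[-0.169,-0.276,0.28,0,0,-0.008,-1],[-0.169,-0.276,0.42,0,0,-0.008,-1],[-0.169,-0.276,0.52,0,0,-0.008,-1],[-0.169,-0.276,0.58,0,0,-0.008,-1],[-0.169,-0.276,0.62,0,0,-0.008,-1],[-0.169,-0.276,0.64,0,0,-0.008,-1],[-0.169,-0.276,0.64,0,0,-0.008,-1]]]}}

```text
time_s: 6.75
ee_pos: [0.565, 0.0074, 0.037]
eef_rot: [3.142, 0.0, 3.04]
force: [-0.4, -0.2, -1.1]
grip_width: 0.0257
grip_force: 40.0
```

```bash
python3 - <<'E'
from h import *
where()
plan([(*jw(-70,-36),.0345,174.4),(*jw(-53,-36),.0345,174.4)])
c=shot('side'); cv2.imwrite('pics/s1.png',cv2.resize(c['frame'][150:300,250:400],None,fx=4,fy=4)[...,::-1])
E
```

```text
jig [-70.7 -34.7] z 0.037 yaw 174.18 F [-0.4 -0.2 -1.1] grip 0.0257 39.99954164028168 q6 -1.52 t 6.75
now [0.565  0.0074 0.037 ] [1.8000e+02 2.0000e-02 1.7418e+02]
   (0.5656210976099425, 0.006002616583794543, 0.0345, 174.4) -> [-0.003, -0.005, 0.01] [0.0, 0.0001, -0.0006]
   (0.5825399634096335, 0.004343707287889, 0.0345, 174.4) -> [-0.071, -0.005, 0.01] [0.0, 0.0001, -0.0006]
```

View pics/s1.png

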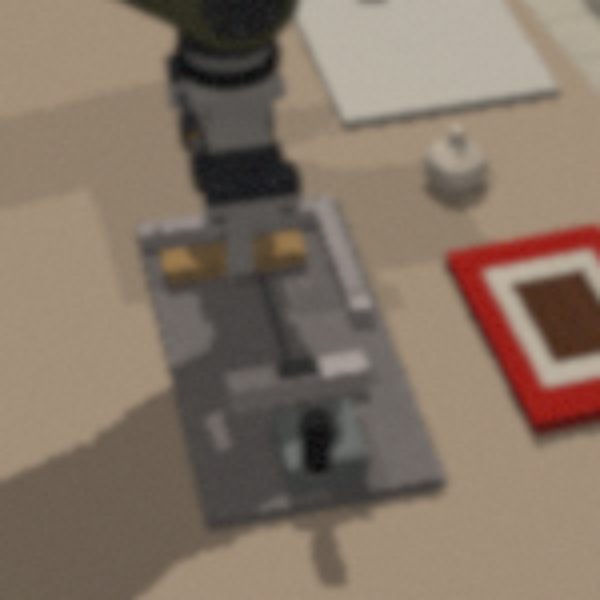

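The tan strip (235,255 in the crop) is held parallel to the fence, just above the plate, with a gap to the end stop. Now I'll lower it and push to the stop with a light grip.

{"name": "play_rows", "arguments": {"motion": [[[0,-0.005,0.01,0,0,0,-1],[-0.02,-0.005,0.01,0,0,0,-1],[-0.035,-0.005,0.01,0,0,0,-1],[-0.045,-0.005,0.01,0,0,0,-1],[-0.054,-0.005,0.01,0,0,0,-1],[-0.06,-0.005,0.01,0,0,0,-1],[-0.066,-0.005,0.01,0,0,0,-1],[-0.07,-0.005,0.01,0,0,0,-1],[-0.072,-0.005,0.01,0,0,0,-1]]], "grip_force": 8}}

```text
time_s: 7.7
ee_pos: [0.5827, 0.0042, 0.0342]
eef_rot: [-3.142, -0.0, 3.04]
force: [-0.3, -0.0, -1.3]
grip_width: 0.0262
grip_force: 8.0
```

```bash
python3 - <<'E'
from h import *
where()
E
```

```text
jig [-52.9 -36.2] z 0.0342 yaw 174.17 F [-0.3 -0.  -1.3] grip 0.0262 7.999815344810486 q6 -1.52 t 7.7
```

{"name": "play_rows", "arguments": {"motion": [[[-0.006,0,0,0,0,0,-1],[-0.012,0,0,0,0,0,-1],[-0.018,0,0,0,0,0,-1],[-0.024,0,0,0,0,0,-1],[-0.024,0,0,0,0,0,-1]]]}}

```text
time_s: 8.2
ee_pos: [0.5869, 0.0037, 0.0334]
eef_rot: [-3.141, -0.005, 3.04]
force: [-10.9, 0.7, 2.9]
grip_width: 0.026
grip_force: 8.0
```

```bash
python3 - <<'E'
from h import *
where()
E
```

```text
jig [-48.6 -36.2] z 0.0334 yaw 174.17 F [-10.9   0.7   2.9] grip 0.026 7.999417036771774 q6 -1.53 t 8.2
```

{"name": "play_rows", "arguments": {"motion": [[[0.006,0,-0.002,0,0,0,-0.23],[0.006,0,-0.002,0,0,0,-0.23],[0.006,0,-0.002,0,0,0,-0.23],[0.006,0,-0.05,0,0,0,-0.23],[0.006,0,-0.15,0,0,0,-0.23],[0.006,0,-0.25,0,0,0,-0.23],[0.006,0,-0.3,0,0,0,0.28],[0.006,0,-0.3,0,0,0,0.28]]]}}

```text
time_s: 9.0
ee_pos: [0.588, 0.0037, 0.1113]
eef_rot: [3.141, 0.004, 3.04]
force: [0.5, 0.2, 0.1]
grip_width: 0.0488
grip_force: 0.0
```

```bash
python3 - <<'E'
from h import *
where()
plan([(*jw(-55,-72),.1,84.4),(*jw(-55,-72),.0335,84.4)])
E
```

```text
jig [-47.5 -36.1] z 0.1113 yaw 174.17 F [0.5 0.2 0.1] grip 0.0488 0.0 q6 -1.53 t 9.0
now [0.588  0.0037 0.1113] [179.99   0.21 174.17]
   (0.5770365242183405, -0.03128931331193863, 0.1, 84.4) -> [0.03, -0.144, 0.045] [0.0005, 0.0004, 0.2493]
   (0.5770365242183405, -0.03128931331193863, 0.0335, 84.4) -> [0.03, -0.144, 0.311] [0.0005, 0.0004, 0.2493]
```

{"name": "play_rows", "arguments": {"motion": [[[0.01,-0.05,0.01,0,0,0.023,0.28],[0.02,-0.1,0.02,0,0,0.046,0.28],[0.03,-0.144,0.04,0,0,0.07,0.28],[0.03,-0.144,0.04,0,0,0.093,0.28],[0.03,-0.144,0.04,0,0,0.117,0.28],[0.03,-0.144,0.04,0,0,0.14,0.28],[0.03,-0.144,0.04,0,0,0.164,0.28],[0.03,-0.144,0.04,0,0,0.188,0.28],[0.03,-0.144,0.04,0,0,0.211,0.28],[0.03,-0.144,0.04,0,0,0.235,0.28]]]}}

```text
time_s: 10.0
ee_pos: [0.5755, -0.0313, 0.0979]
eef_rot: [-3.14, -0.0, 1.558]
force: [0.3, -0.6, -0.2]
grip_width: 0.0601
grip_force: 0.0
```

```bash
python3 - <<'E'
from h import *
where()
plan([(*jw(-55,-72),.0335,84.4),(*jw(-55,-36),.0335,84.4),(*jw(-55,-31),.0335,84.4)])
E
```

```text
jig [-56.6 -72.1] z 0.0979 yaw 89.27 F [ 0.3 -0.6 -0.2] grip 0.0601 0.0 q6 -0.11 t 10.0
now [ 0.5755 -0.0313  0.0979] [-1.799e+02 -1.000e-02  8.927e+01]
   (0.5770365242183405, -0.03128931331193863, 0.0335, 84.4) -> [-0.0, 0.007, 0.258] [-0.0003, -0.0, 0.0135]
   (0.5805495086096699, 0.004538873087407299, 0.0335, 84.4) -> [0.143, 0.019, 0.258] [-0.0003, -0.0, 0.0135]
   (0.5810374231084657, 0.009515010087316457, 0.0335, 84.4) -> [0.163, 0.021, 0.258] [-0.0003, -0.0, 0.0135]
```

{"name": "play_rows", "arguments": {"motion": [[[0,0.007,0.1,0,0,0.0135,0.28],[0,0.007,0.2,0,0,0.0135,0.28],[0,0.007,0.258,0,0,0.0135,0.28],[0.02,0.008,0.258,0,0,0.0135,0.28],[0.045,0.01,0.258,0,0,0.0135,0.28],[0.07,0.013,0.258,0,0,0.0135,0.28],[0.095,0.015,0.258,0,0,0.0135,0.28],[0.115,0.017,0.258,0,0,0.0135,0.28],[0.13,0.018,0.258,0,0,0.0135,0.28],[0.143,0.019,0.258,0,0,0.0135,0.28]]]}}

```text
time_s: 11.0
ee_pos: [0.5811, 0.0047, 0.0349]
eef_rot: [3.141, 0.0, 1.479]
force: [-0.5, -1.0, 0.1]
grip_width: 0.0602
grip_force: 0.6
```

```bash
python3 - <<'E'
from h import *
where()
E
```

```text
jig [-54.5 -35.8] z 0.0349 yaw 84.76 F [-0.5 -1.   0.1] grip 0.0602 0.5652063433080912 q6 0.04 t 11.0
```

{"name": "play_rows", "arguments": {"motion": [[[0.006,0,0.004,0,0,0.001,0.28],[0.012,0,0.004,0,0,0.001,0.28],[0.018,0,0.004,0,0,0.001,0.28],[0.022,0,0.004,0,0,0.001,0.28],[0.022,0,0.004,0,0,0.001,0.28]]]}}

```text
time_s: 11.5
ee_pos: [0.5813, 0.0065, 0.0338]
eef_rot: [-3.141, 0.005, 1.472]
force: [-3.7, -25.8, 3.4]
grip_width: 0.0601
grip_force: 13.0
```

```bash
python3 - <<'E'
from h import *
where()
E
```

```text
jig [-54.5 -34. ] z 0.0338 yaw 84.35 F [ -3.7 -25.8   3.4] grip 0.0601 12.982952445745468 q6 0.05 t 11.5
```

{"name": "play_rows", "arguments": {"motion": [[[-0.02,0,0,0,0,0,0.28],[-0.06,0,0,0,0,0,0.28],[-0.1,0,-0.15,0,0,0,0.5],[-0.2,0,-0.35,0,0,0,1],[-0.35,0,-0.55,0,0,0,1],[-0.5,0,-0.74,0,0,0,1],[-0.65,0,-0.74,0,0,0,1],[-0.72,0,-0.74,0,0,0,1],[-0.72,0,-0.74,0,0,0,1]]]}}

```text
time_s: 12.4
ee_pos: [0.5634, -0.1725, 0.2195]
eef_rot: [3.14, 0.001, 1.469]
force: [-0.6, 0.6, -0.5]
grip_width: 0.0939
grip_force: 0.0
```

```bash
python3 - <<'E'
from h import *
where()
c=shot('wrist'); save(c,'pics/w3.png')
c=shot('side'); 
cv2.imwrite('pics/s2.png',cv2.resize(np.hstack([c['frame'][170:300,250:400],c['frame'][270:400,250:450]]),None,fx=2.2,fy=2.2)[...,::-1])
plan([(.566,-.398,.12,95.5)])
E
```

```text
jig [ -54.8 -213.8] z 0.2195 yaw 84.19 F [-0.6  0.6 -0.5] grip 0.0939 0.0 q6 -0.26 t 12.4
now [ 0.5636 -0.1695  0.2183] [-1.7997e+02 -3.0000e-02  8.4330e+01]
   (0.566, -0.398, 0.12, 95.5) -> [-0.909, 0.1, 0.393] [-0.0001, -0.0001, -0.031]
```

View pics/w3.png

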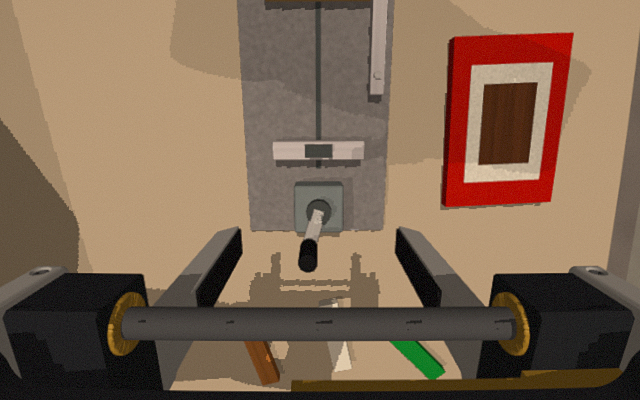

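The wrist view shows the jaw (318,150), crank knob (308,255) and book (507,120), all undisturbed. The loose strips are at the bottom edge. Next is the white strip.

{"name": "play_rows", "arguments": {"motion": [[[-0.2,0.02,0,0,0,-0.01,1],[-0.38,0.04,0,0,0,-0.02,1],[-0.56,0.06,0,0,0,-0.031,1],[-0.72,0.08,0.1,0,0,-0.031,1],[-0.85,0.1,0.2,0,0,-0.031,1],[-0.9,0.1,0.3,0,0,-0.031,1],[-0.909,0.1,0.393,0,0,-0.031,1],[-0.909,0.1,0.393,0,0,-0.031,1]]]}}

```text
time_s: 13.3
ee_pos: [0.5657, -0.3962, 0.116]
eef_rot: [-3.137, -0.005, 1.668]
force: [-1.5, 0.1, 0.1]
grip_width: 0.094
grip_force: 0.0
```

```bash
cat >> h.py <<'E'
def findw(x,y,r=.08):
    c=shot('wrist'); P=cloud(c)
    m=((P[...,2]>.008)&(P[...,2]<.03)&(np.hypot(P[...,0]-x,P[...,1]-y)<r)).astype(np.uint8)
    nl,lab,st,ce=cv2.connectedComponentsWithStats(m)
    for i in range(1,nl):
        if st[i,4]>600: print('  comp',rect_on(c,lab==i,.014),st[i,4],np.median(c['frame'][lab==i],0))
    return c
E
python3 - <<'E'
from h import *
where()
save(findw(.566,-.398),'pics/w4.png')
plan([(.566,-.398,.022,95.5)])
E
```

```text
jig [ -30.7 -436.2] z 0.116 yaw 95.59 F [-1.5  0.1  0.1] grip 0.094 0.0 q6 -0.76 t 13.3
  comp (564.1, -397.6, 109.7, 25.4, -83.9) 3657 [204. 185. 157.]
now [ 0.5665 -0.3964  0.1188] [-1.7986e+02 -1.5000e-01  9.5610e+01]
   (0.566, -0.398, 0.022, 95.5) -> [-0.007, -0.002, 0.387] [-0.0004, -0.0004, 0.0003]
```

{"name": "play_rows", "arguments": {"motion": [[[-0.005,-0.008,0.2,0,0,0,0.3],[-0.005,-0.008,0.33,0,0,0,0.1],[-0.005,-0.008,0.387,0,0,0,0.1],[-0.005,-0.008,0.387,0,0,0,-1],[-0.005,-0.008,0.387,0,0,0,-1],[-0.005,-0.008,0.387,0,0,0,-1],[-0.005,-0.008,0.387,0,0,0,-1],[-0.005,-0.008,0.387,0,0,0,-1],[-0.005,-0.008,0.387,0,0,0,-1],[-0.005,-0.008,0.387,0,0,0,-1]]], "grip_force": 40}}

```text
time_s: 14.35
ee_pos: [0.5649, -0.3994, 0.0242]
eef_rot: [3.141, 0.0, 1.668]
force: [-0.4, 0.2, 3.5]
grip_width: 0.0261
grip_force: 4.0
```

```bash
python3 - <<'E'
from h import *
where()
plan([(.564,-.398,.2,95.5),(*jw(-66,-62),.2,174.4)])
E
```

```text
jig [ -31.2 -439.6] z 0.0242 yaw 95.55 F [-0.4  0.2  3.5] grip 0.0261 3.994695357978344 q6 -0.77 t 14.35
now [ 0.5649 -0.3994  0.0242] [1.7998e+02 2.0000e-02 9.5550e+01]
   (0.564, -0.398, 0.2, 95.5) -> [0.006, -0.003, -0.703] [0.0001, 0.0001, 0.0001]
   (0.5670648518161319, -0.020263627414769662, 0.2, 174.4) -> [1.508, 0.156, -0.704] [0.0, 0.0001, -0.219]
```

{"name": "play_rows", "arguments": {"motion": [[[0,0,0,0,0,0,-1],[0,0,0,0,0,0,-1],[0,0,-0.1,0,0,0,-1],[0,0,-0.25,0,0,0,-1],[0,0,-0.42,0,0,0,-1],[0.05,0,-0.58,0,0,-0.02,-1],[0.15,0,-0.7,0,0,-0.04,-1],[0.3,0,-0.7,0,0,-0.06,-1],[0.45,0,-0.7,0,0,-0.08,-1],[0.6,0,-0.7,0,0,-0.1,-1]]]}}

```text
time_s: 15.35
ee_pos: [0.5496, -0.2486, 0.1984]
eef_rot: [-3.141, -0.0, 2.301]
force: [0.8, -0.1, -0.6]
grip_width: 0.0255
grip_force: 40.0
```

```bash
python3 - <<'E'
from h import *
where()
plan([(*jw(-66,-62),.2,174.4),(*jw(-66,-62),.036,174.4)])
E
```

```text
jig [ -61.1 -291. ] z 0.1984 yaw 131.83 F [ 0.8 -0.1 -0.6] grip 0.0255 39.98740196228027 q6 -1.22 t 15.35
now [ 0.5496 -0.2486  0.1984] [-1.7999e+02 -2.0000e-02  1.3183e+02]
   (0.5670648518161319, -0.020263627414769662, 0.2, 174.4) -> [0.634, 0.661, -0.006] [0.0, -0.0001, -0.1183]
   (0.5670648518161319, -0.020263627414769662, 0.036, 174.4) -> [0.634, 0.661, 0.65] [0.0, -0.0001, -0.1183]
```

{"name": "play_rows", "arguments": {"motion": [[[0.1,0.11,0,0,0,-0.023,-1],[0.22,0.23,0,0,0,-0.046,-1],[0.34,0.35,0,0,0,-0.07,-1],[0.46,0.48,0,0,0,-0.093,-1],[0.57,0.6,0,0,0,-0.118,-1],[0.634,0.661,0.1,0,0,-0.118,-1],[0.634,0.661,0.25,0,0,-0.118,-1],[0.634,0.661,0.4,0,0,-0.118,-1],[0.634,0.661,0.52,0,0,-0.118,-1],[0.634,0.661,0.59,0,0,-0.118,-1]]]}}

```text
time_s: 16.35
ee_pos: [0.5674, -0.0216, 0.0483]
eef_rot: [-3.142, -0.004, 3.038]
force: [-0.2, -0.6, -0.6]
grip_width: 0.0254
grip_force: 40.0
```

```bash
python3 - <<'E'
from h import *
where()
c=shot('side'); cv2.imwrite('pics/s3.png',cv2.resize(c['frame'][170:300,260:400],None,fx=4,fy=4)[...,::-1])
plan([(*jw(-66,-62),.0345,174.4),(*jw(-49,-62),.0345,174.4)])
E
```

```text
jig [-65.5 -63.3] z 0.0483 yaw 174.04 F [-0.2 -0.6 -0.6] grip 0.0254 39.98843550682068 q6 -1.57 t 16.35
now [ 0.5666 -0.0216  0.0464] [-180.     -0.35  174.03]
   (0.5670648518161319, -0.020263627414769662, 0.0345, 174.4) -> [-0.002, 0.005, 0.048] [0.0, -0.001, -0.001]
   (0.583983717615823, -0.021922536710675206, 0.0345, 174.4) -> [-0.07, 0.006, 0.047] [0.0, -0.001, -0.001]
```

View pics/s3.png

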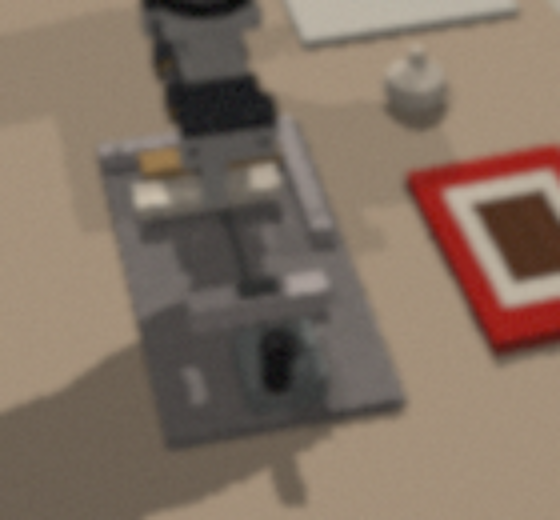

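{"name": "play_rows", "arguments": {"motion": [[[-0.002,0.004,0.05,0,0,0,-1],[-0.002,0.004,0.063,0,0,0,-1],[-0.02,0.005,0.063,0,0,0,-1],[-0.035,0.005,0.063,0,0,0,-1],[-0.045,0.006,0.063,0,0,0,-1],[-0.053,0.006,0.063,0,0,0,-1],[-0.06,0.006,0.063,0,0,0,-1],[-0.066,0.006,0.063,0,0,0,-1],[-0.072,0.006,0.063,0,0,0,-1]]], "grip_force": 8}}

```text
time_s: 17.3
ee_pos: [0.5852, -0.022, 0.035]
eef_rot: [-3.141, -0.005, 3.037]
force: [-11.1, 0.0, 2.8]
grip_width: 0.0259
grip_force: 8.0
```

```bash
python3 - <<'E'
from h import *
where()
E
```

```text
jig [-47.8 -62. ] z 0.035 yaw 174.04 F [-11.1   0.    2.8] grip 0.0259 7.999793440103531 q6 -1.57 t 17.3
```

{"name": "play_rows", "arguments": {"motion": [[[0.006,0,0,0,0,0,-0.23],[0.006,0,0,0,0,0,-0.23],[0.006,0,0,0,0,0,-0.23],[0.006,0,-0.08,0,0,0,-0.23],[0.006,0,-0.2,0,0,0,-0.23],[0.006,0,-0.28,0,0,0.02,0.28],[0.006,-0.05,-0.28,0,0,0.04,0.28],[0.01,-0.1,-0.28,0,0,0.06,0.28],[0.02,-0.14,-0.28,0,0,0.08,0.28],[0.03,-0.14,-0.28,0,0,0.1,0.28]]]}}

```text
time_s: 18.3
ee_pos: [0.5757, -0.0573, 0.1057]
eef_rot: [3.141, 0.001, 2.403]
force: [-0.8, -0.0, 1.1]
grip_width: 0.0602
grip_force: 0.0
```

```bash
python3 - <<'E'
from h import *
where()
plan([(*jw(-55,-98),.1,84.4),(*jw(-55,-98),.0335,84.4)])
E
```

```text
jig [-53.8 -98. ] z 0.1057 yaw 137.67 F [-0.8 -0.   1.1] grip 0.0602 0.0 q6 -0.99 t 18.3
now [ 0.5757 -0.0573  0.1057] [1.7999e+02 4.0000e-02 1.3767e+02]
   (0.5744993688246026, -0.05716522571146623, 0.1, 84.4) -> [0.004, -0.003, 0.023] [0.0001, 0.0001, 0.148]
   (0.5744993688246026, -0.05716522571146623, 0.0335, 84.4) -> [0.004, -0.003, 0.289] [0.0001, 0.0001, 0.148]
```

{"name": "play_rows", "arguments": {"motion": [[[0.004,-0.003,0,0,0,0.023,0.28],[0.004,-0.003,0,0,0,0.046,0.28],[0.004,-0.003,0,0,0,0.07,0.28],[0.004,-0.003,0,0,0,0.093,0.28],[0.004,-0.003,0,0,0,0.117,0.28],[0.004,-0.003,0,0,0,0.14,0.28],[0.004,-0.003,0.1,0,0,0.148,0.28],[0.004,-0.003,0.2,0,0,0.148,0.28],[0.004,-0.003,0.287,0,0,0.148,0.28],[0.004,-0.003,0.287,0,0,0.148,0.28]]]}}

```text
time_s: 19.3
ee_pos: [0.5745, -0.0562, 0.0326]
eef_rot: [-3.141, 0.0, 1.479]
force: [-0.4, -0.0, 0.4]
grip_width: 0.0602
grip_force: 0.0
```

```bash
python3 - <<'E'
from h import *
where()
plan([(*jw(-55,-63),.0335,84.4),(*jw(-55,-58.5),.0335,84.4)])
E
```

```text
jig [-55.1 -97. ] z 0.0326 yaw 84.75 F [-0.4 -0.   0.4] grip 0.0602 0.0 q6 -0.07 t 19.3
now [ 0.5745 -0.0562  0.0326] [-179.98    0.     84.75]
   (0.5779147703161729, -0.022332266712102145, 0.0335, 84.4) -> [0.136, 0.001, -0.004] [-0.0, 0.0, 0.001]
   (0.578353893365089, -0.017853743412183896, 0.0335, 84.4) -> [0.154, 0.001, -0.004] [-0.0, 0.0, 0.001]
```

{"name": "play_rows", "arguments": {"motion": [[[0.03,0,-0.004,0,0,0.001,0.28],[0.055,0,-0.004,0,0,0.001,0.28],[0.08,0,-0.004,0,0,0.001,0.28],[0.1,0.001,-0.004,0,0,0.001,0.28],[0.12,0.001,-0.004,0,0,0.001,0.28],[0.132,0.001,-0.004,0,0,0.001,0.28],[0.14,0.001,-0.004,0,0,0.001,0.28],[0.147,0.001,-0.004,0,0,0.001,0.28],[0.154,0.001,-0.004,0,0,0.001,0.28],[0.154,0.001,-0.004,0,0,0.001,0.28]]]}}

```text
time_s: 20.3
ee_pos: [0.578, -0.0195, 0.0347]
eef_rot: [-3.141, 0.003, 1.473]
force: [-2.3, -14.2, 2.0]
grip_width: 0.0603
grip_force: 7.0
```

```bash
python3 - <<'E'
from h import *
where()
E
```

```text
jig [-55.1 -60.2] z 0.0347 yaw 84.37 F [ -2.3 -14.2   2. ] grip 0.0603 7.022805288434029 q6 0.0 t 20.3
```

{"name": "play_rows", "arguments": {"motion": [[[-0.03,0,0,0,0,0,0.28],[-0.08,0,-0.05,0,0,0,0.28],[-0.12,0.05,-0.2,0,0,-0.01,0.5],[-0.2,0.12,-0.38,0,0,-0.02,0.7],[-0.35,0.2,-0.55,0,0,-0.03,1],[-0.5,0.2,-0.7,0,0,-0.04,1],[-0.68,0.2,-0.75,0,0,-0.044,1],[-0.85,0.1,-0.75,0,0,-0.044,1],[-0.97,0,-0.75,0,0,-0.044,1],[-0.97,0,-0.75,0,0,-0.044,1]]]}}

```text
time_s: 21.3
ee_pos: [0.5514, -0.2634, 0.2235]
eef_rot: [3.141, 0.001, 1.744]
force: [0.3, 0.3, 0.4]
grip_width: 0.0941
grip_force: 0.0
```

```bash
python3 - <<'E'
from h import *
where()
findw(.457,-.412)
c=shot('side'); cv2.imwrite('pics/s4.png',cv2.resize(np.hstack([c['frame'][170:300,260:400],c['frame'][270:400,250:450]]),None,fx=2.2,fy=2.2)[...,::-1])
plan([(.457,-.412,.12,100),(.457,-.412,.022,100)])
E
```

```text
jig [ -57.9 -305.5] z 0.2235 yaw 99.95 F [0.3 0.3 0.4] grip 0.0941 0.0 q6 -0.68 t 21.3
now [ 0.5539 -0.2601  0.2232] [1.7995e+02 2.0000e-02 1.0012e+02]
   (0.457, -0.412, 0.12, 100) -> [-0.53, -0.489, 0.413] [0.0001, 0.0, 0.0003]
   (0.457, -0.412, 0.022, 100) -> [-0.53, -0.489, 0.805] [0.0001, 0.0, 0.0003]
```

View pics/s4.png

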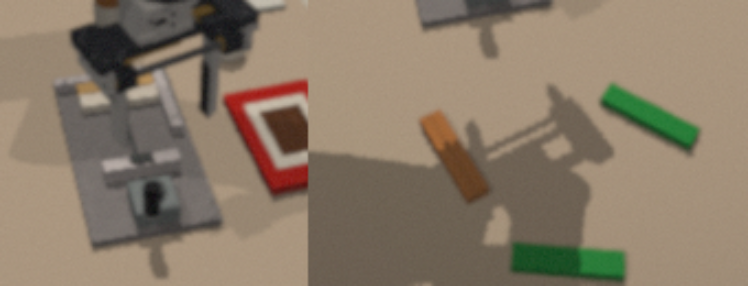

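The side crop shows tan and white side by side at the fence corner. Orange is still at (453,155) and the two greens haven't moved. On to orange.

{"name": "play_rows", "arguments": {"motion": [[[-0.13,-0.12,0.05,0,0,0,1],[-0.27,-0.25,0.15,0,0,0,1],[-0.4,-0.37,0.25,0,0,0,1],[-0.5,-0.46,0.35,0,0,0,1],[-0.53,-0.489,0.413,0,0,0,1],[-0.53,-0.489,0.413,0,0,0,1],[-0.53,-0.489,0.413,0,0,0,1]]]}}

```text
time_s: 22.1
ee_pos: [0.459, -0.4103, 0.1198]
eef_rot: [3.141, 0.0, 1.751]
force: [0.3, 0.4, 0.4]
grip_width: 0.0941
grip_force: 0.0
```

```bash
python3 - <<'E'
from h import *
where()
findw(.457,-.412)
plan([(.457,-.412,.022,100)])
E
```

```text
jig [-135.5 -460.7] z 0.1198 yaw 100.3 F [0.3 0.4 0.4] grip 0.0941 0.0 q6 -0.97 t 22.1
  comp (454.3, -411.3, 109.1, 25.8, -79.3) 3582 [161.  92.  35.]
now [ 0.4593 -0.4103  0.1203] [1.7993e+02 7.0000e-02 1.0033e+02]
   (0.457, -0.412, 0.022, 100) -> [-0.005, -0.011, 0.393] [0.0002, 0.0002, 0.0009]
```

{"name": "play_rows", "arguments": {"motion": [[[-0.002,-0.019,0.2,0,0,0,0.3],[-0.002,-0.019,0.33,0,0,0,0.1],[-0.002,-0.019,0.387,0,0,0,0.1],[-0.002,-0.019,0.39,0,0,0,-1],[-0.002,-0.019,0.39,0,0,0,-1],[-0.002,-0.019,0.39,0,0,0,-1],[-0.002,-0.019,0.39,0,0,0,-1],[-0.002,-0.019,0.39,0,0,0,-1],[-0.002,-0.019,0.39,0,0,0,-1],[-0.002,-0.019,0.39,0,0,0,-1]]], "grip_force": 40}}

```text
time_s: 23.15
ee_pos: [0.4533, -0.4127, 0.022]
eef_rot: [3.141, 0.001, 1.749]
force: [-0.5, 0.7, 4.9]
grip_width: 0.0253
grip_force: 40.0
```

```bash
python3 - <<'E'
from h import *
where()
plan([(*jw(-66,-88),.2,174.4)])
E
```

```text
jig [-140.9 -463.7] z 0.022 yaw 100.23 F [-0.5  0.7  4.9] grip 0.0253 40.001420974731445 q6 -0.98 t 23.15
now [ 0.4533 -0.4127  0.022 ] [1.7998e+02 3.0000e-02 1.0023e+02]
   (0.564527696422394, -0.046139539814297276, 0.2, 174.4) -> [1.364, 0.698, -0.713] [-0.0, 0.0001, -0.206]
```

{"name": "play_rows", "arguments": {"motion": [[[0,0,-0.1,0,0,0,-1],[0,0,-0.25,0,0,0,-1],[0,0,-0.42,0,0,0,-1],[0.05,0.02,-0.58,0,0,-0.02,-1],[0.15,0.07,-0.71,0,0,-0.04,-1],[0.3,0.14,-0.71,0,0,-0.06,-1],[0.45,0.22,-0.71,0,0,-0.08,-1],[0.6,0.3,-0.71,0,0,-0.1,-1],[0.75,0.38,-0.71,0,0,-0.12,-1],[0.9,0.46,-0.71,0,0,-0.14,-1]]]}}

```text
time_s: 24.15
ee_pos: [0.5264, -0.1691, 0.1989]
eef_rot: [-3.142, -0.0, 2.634]
force: [0.3, -0.0, -1.3]
grip_width: 0.0254
grip_force: 40.0
```

```bash
python3 - <<'E'
from h import *
where()
plan([(*jw(-66,-88),.2,174.4),(*jw(-66,-88),.036,174.4)])
E
```

```text
jig [ -91.9 -214.1] z 0.1989 yaw 150.92 F [ 0.3 -0.  -1.3] grip 0.0254 39.99852240085602 q6 -1.44 t 24.15
now [ 0.5264 -0.1691  0.1989] [-1.8000e+02 -1.0000e-02  1.5092e+02]
   (0.564527696422394, -0.046139539814297276, 0.2, 174.4) -> [0.106, 0.504, -0.004] [-0.0, -0.0, -0.0652]
   (0.564527696422394, -0.046139539814297276, 0.036, 174.4) -> [0.106, 0.504, 0.652] [-0.0, -0.0, -0.0652]
```

{"name": "play_rows", "arguments": {"motion": [[[0.03,0.13,0,0,0,-0.02,-1],[0.06,0.28,0,0,0,-0.04,-1],[0.09,0.42,0,0,0,-0.064,-1],[0.106,0.503,0.1,0,0,-0.064,-1],[0.106,0.503,0.25,0,0,-0.064,-1],[0.106,0.503,0.4,0,0,-0.064,-1],[0.106,0.503,0.52,0,0,-0.064,-1],[0.106,0.503,0.6,0,0,-0.064,-1],[0.106,0.503,0.64,0,0,-0.064,-1],[0.106,0.503,0.64,0,0,-0.064,-1]]]}}

```text
time_s: 25.15
ee_pos: [0.5644, -0.0481, 0.038]
eef_rot: [3.142, -0.002, 3.031]
force: [0.4, -0.5, -0.7]
grip_width: 0.0257
grip_force: 40.0
```

```bash
python3 - <<'E'
from h import *
where()
plan([(*jw(-66,-88),.035,174.2),(*jw(-48,-88),.035,174.2)])
E
```

```text
jig [-65.9 -90. ] z 0.038 yaw 173.67 F [ 0.4 -0.5 -0.7] grip 0.0257 39.99972581863403 q6 -1.61 t 25.15
now [ 0.5644 -0.0481  0.038 ] [ 1.8000e+02 -1.1000e-01  1.7367e+02]
   (0.564527696422394, -0.046139539814297276, 0.035, 174.2) -> [0.0, 0.008, 0.012] [0.0, -0.0003, -0.0015]
   (0.5824417896220669, -0.04789603200996197, 0.035, 174.2) -> [-0.072, 0.009, 0.012] [0.0, -0.0003, -0.0015]
```

{"name": "play_rows", "arguments": {"motion": [[[0,0.006,0.006,0,0,-0.0015,-1],[0,0.006,0.012,0,0,-0.0015,-1],[-0.02,0.006,0.012,0,0,-0.0015,-1],[-0.035,0.007,0.012,0,0,-0.0015,-1],[-0.045,0.007,0.012,0,0,-0.0015,-1],[-0.053,0.008,0.012,0,0,-0.0015,-1],[-0.06,0.008,0.012,0,0,-0.0015,-1],[-0.068,0.008,0.012,0,0,-0.0015,-1],[-0.076,0.008,0.012,0,0,-0.0015,-1]]], "grip_force": 8}}

```text
time_s: 26.05
ee_pos: [0.5821, -0.0481, 0.035]
eef_rot: [-3.142, -0.006, 3.041]
force: [-11.1, 0.4, 1.6]
grip_width: 0.0261
grip_force: 8.0
```

```bash
python3 - <<'E'
from h import *
where()
E
```

```text
jig [-48.3 -88.3] z 0.035 yaw 174.21 F [-11.1   0.4   1.6] grip 0.0261 8.000500872731209 q6 -1.61 t 26.05
```

{"name": "play_rows", "arguments": {"motion": [[[0.006,0,0,0,0,0,-0.23],[0.006,0,0,0,0,0,-0.23],[0.006,0,0,0,0,0,-0.23],[0.006,0,-0.08,0,0,0,-0.23],[0.006,0,-0.2,0,0,0,-0.23],[0.006,0,-0.28,0,0,0.02,0.28],[0.006,-0.05,-0.28,0,0,0.04,0.28],[0.01,-0.1,-0.28,0,0,0.06,0.28],[0.02,-0.14,-0.28,0,0,0.08,0.28],[0.03,-0.14,-0.28,0,0,0.1,0.28]]]}}

```text
time_s: 27.05
ee_pos: [0.573, -0.0833, 0.1062]
eef_rot: [3.141, 0.001, 2.406]
force: [-0.0, 0.0, -0.3]
grip_width: 0.06
grip_force: 0.0
```

```bash
python3 - <<'E'
from h import *
where()
plan([(*jw(-55,-124),.1,84.4),(*jw(-55,-124),.0335,84.4)])
E
```

```text
jig [ -53.9 -124.2] z 0.1062 yaw 137.86 F [-0.   0.  -0.3] grip 0.06 0.0 q6 -1.04 t 27.05
now [ 0.573  -0.0833  0.1062] [1.7998e+02 4.0000e-02 1.3786e+02]
   (0.5719622134308648, -0.08304113811099384, 0.1, 84.4) -> [0.004, -0.002, 0.025] [0.0001, 0.0001, 0.1485]
   (0.5719622134308648, -0.08304113811099384, 0.0335, 84.4) -> [0.004, -0.002, 0.291] [0.0001, 0.0001, 0.1485]
```

{"name": "play_rows", "arguments": {"motion": [[[0.004,-0.002,0,0,0,0.023,0.28],[0.004,-0.002,0,0,0,0.046,0.28],[0.004,-0.002,0,0,0,0.07,0.28],[0.004,-0.002,0,0,0,0.093,0.28],[0.004,-0.002,0,0,0,0.117,0.28],[0.004,-0.002,0,0,0,0.14,0.28],[0.004,-0.002,0.1,0,0,0.1485,0.28],[0.004,-0.002,0.2,0,0,0.1485,0.28],[0.004,-0.002,0.287,0,0,0.1485,0.28],[0.004,-0.002,0.287,0,0,0.1485,0.28]]]}}

```text
time_s: 28.05
ee_pos: [0.5718, -0.082, 0.0328]
eef_rot: [-3.141, -0.0, 1.479]
force: [-0.2, 0.2, -0.1]
grip_width: 0.0601
grip_force: 0.0
```

```bash
python3 - <<'E'
from h import *
where()
plan([(*jw(-55,-84),.0335,84.4)])
E
```

```text
jig [ -55.2 -123. ] z 0.0328 yaw 84.75 F [-0.2  0.2 -0.1] grip 0.0601 0.0 q6 -0.11 t 28.05
now [ 0.5718 -0.082   0.0328] [-179.96   -0.     84.75]
   (0.5758655294212307, -0.0432320421117206, 0.0335, 84.4) -> [0.156, 0.002, -0.003] [-0.0001, -0.0, 0.001]
```

{"name": "play_rows", "arguments": {"motion": [[[0.03,0,-0.004,0,0,0.001,0.28],[0.055,0,-0.004,0,0,0.001,0.28],[0.08,0,-0.004,0,0,0.001,0.28],[0.1,0.001,-0.004,0,0,0.001,0.28],[0.12,0.001,-0.004,0,0,0.001,0.28],[0.134,0.001,-0.004,0,0,0.001,0.28],[0.142,0.001,-0.004,0,0,0.001,0.28],[0.149,0.001,-0.004,0,0,0.001,0.28],[0.156,0.001,-0.004,0,0,0.001,0.28],[0.157,0.001,-0.004,0,0,0.001,0.28]]]}}

```text
time_s: 29.05
ee_pos: [0.5756, -0.0453, 0.0353]
eef_rot: [-3.142, 0.004, 1.473]
force: [-3.7, -20.3, 1.3]
grip_width: 0.0602
grip_force: 9.9
```

```bash
python3 - <<'E'
from h import *
where()
E
```

```text
jig [-55.1 -86.1] z 0.0353 yaw 84.38 F [ -3.7 -20.3   1.3] grip 0.0602 9.871115237474442 q6 -0.04 t 29.05
```

{"name": "play_rows", "arguments": {"motion": [[[-0.03,0,0,0,0,0,0.28],[-0.08,0,-0.05,0,0,0,0.28],[-0.15,0,-0.2,0,0,0,0.28],[-0.25,0,-0.38,0,0,0,0.28],[-0.3,0,-0.55,0,0,0,0.28],[-0.3,0,-0.7,0,0,0,0.28],[-0.3,0,-0.7,0,0,0,0.28],[-0.3,0,-0.7,0,0,0,0.28]]]}}

```text
time_s: 29.85
ee_pos: [0.5684, -0.118, 0.2111]
eef_rot: [3.14, 0.0, 1.473]
force: [-0.6, -0.2, -0.1]
grip_width: 0.0599
grip_force: 0.0
```

```bash
python3 - <<'E'
from h import *
import pickle
where()
c=shot('wrist'); pickle.dump(c,open('w5.pkl','wb')); P=cloud(c); f=c['frame']
save(c,'pics/w5.png'); cv2.imwrite('pics/w5c.png',cv2.resize(f[0:230,180:460],None,fx=2.6,fy=2.6)[...,::-1])
E
```

```text
jig [ -55.2 -159.1] z 0.2111 yaw 84.38 F [-0.6 -0.2 -0.1] grip 0.0599 0.0 q6 -0.17 t 29.85
```

View pics/w5c.png

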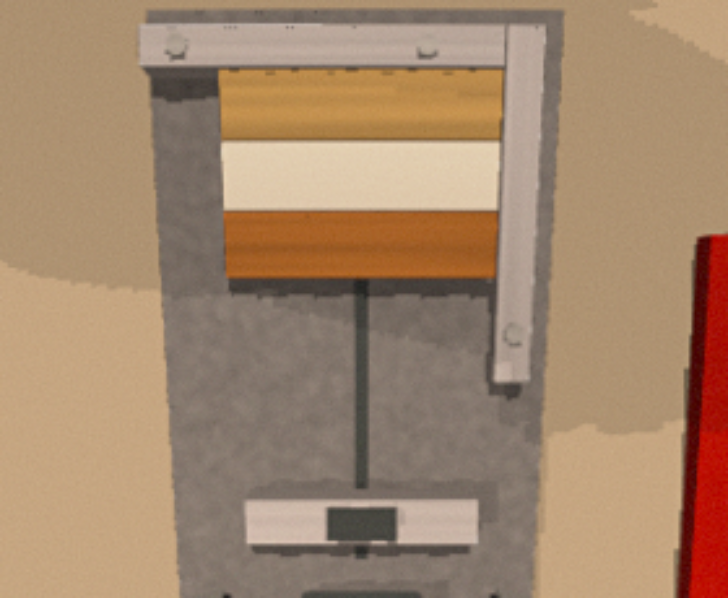

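All three strips are tight and appear flush: tan at the fence, then white, then orange, with the jaw well clear (360,520). I'll check the ends in numbers and find the knob.

```bash
python3 - <<'E'
from h import *
import pickle
c=pickle.load(open('w5.pkl','rb')); f=c['frame'].astype(int)
sat=f[...,0]-f[...,2]
for nm,v in(('tan',[33,40,47]),('white',[60,67,74]),('orange',[86,93,100])):
    for vv in v:
        row=f[vv,240:400].astype(float); g=np.abs(np.diff(row,axis=0)).sum(1)
        L=240+np.argmax(g[:60])+.5; Rr=240+100+np.argmax(g[100:])+.5
        print(nm,vv,L,Rr,[wj(p)[:2].tolist() for p in onplane(c,[(L,vv),(Rr,vv)],.026)])
c0=pickle.load(open('side0.pkl','rb'))
# knob from two views, black top at z=.097
for n in('side','scene'):
    s=shot(n); P=cloud(s); m=(P[...,2]>.06)&(P[...,2]<.11)&(np.hypot(P[...,0]-.55,P[...,1]+.243)<.03)&(s['frame'].max(2)<70)
    t=m&(P[...,2]>.09)
    print(n,m.sum(),'knob jig',wj(P[m].mean(0)),'top',wj(P[t].mean(0)) if t.any() else None,P[m][:,2].max())
print('axis',jw(-55,-245),'knob t=0',jw(-55,-285))
plan([(*jw(-55,-285),.22,84.4)])
E
```

```text
tan 33 263.5 388.5 [[-109.8, -6.9], [15.3, -6.9]]
tan 40 264.5 373.5 [[-109.1, -13.4], [0.5, -13.5]]
tan 47 264.5 373.5 [[-109.4, -20.0], [0.8, -20.0]]
white 60 264.5 371.5 [[-109.9, -32.2], [-0.8, -32.3]]
white 67 265.5 371.5 [[-109.1, -39.0], [-0.5, -39.0]]
white 74 265.5 371.5 [[-109.4, -45.7], [-0.3, -45.8]]
orange 86 265.5 372.5 [[-109.9, -57.5], [1.2, -57.5]]
orange 93 240.5 371.5 [[-136.3, -64.3], [0.5, -64.5]]
orange 100 240.5 371.5 [[-136.7, -71.3], [0.8, -71.5]]
side 98 knob jig [ -66.1 -287.6] top [ -65.4 -284.7] 0.09847115868067502
scene 62 knob jig [ -58.1 -284.2] top [ -61.3 -282.2] 0.09705282680056371
axis [0.5601546825600077, -0.20346365350879542] knob t=0 [0.5562513665696417, -0.24327274950806863]
now [ 0.5679 -0.1175  0.209 ] [-1.7987e+02 -3.0000e-02  8.4400e+01]
   (0.5562513665696417, -0.24327274950806863, 0.22, 84.4) -> [-0.505, 0.002, -0.044] [-0.0004, -0.0001, -0.0]
```

{"name": "play_rows", "arguments": {"motion": [[[-0.1,0,-0.02,0,0,0,0.28],[-0.2,0,-0.04,0,0,0,0.1],[-0.3,0,-0.04,0,0,0,0.1],[-0.3,0,-0.04,0,0,0,0.1],[-0.3,0,-0.04,0,0,0,0.1]]]}}

```text
time_s: 30.5
ee_pos: [0.5608, -0.1921, 0.2191]
eef_rot: [-3.14, -0.001, 1.472]
force: [0.6, 0.8, -0.1]
grip_width: 0.052
grip_force: 0.0
```

```bash
python3 - <<'E'
from h import *
where()
c=shot('wrist'); P=cloud(c); d=np.hypot(P[...,0]-.555,P[...,1]+.243)
m=(P[...,2]>.09)&(P[...,2]<.105)&(d<.04); print(m.sum(),'top',P[m].mean(0) if m.any() else 0, wj(P[m].mean(0)),'rect',rect_on(c,m,.097) )
x,y=P[m].mean(0)[:2]
plan([(x,y,.2,84.4),(x,y,.079,84.4)])
E
```

```text
jig [ -55.4 -233.6] z 0.2191 yaw 84.35 F [ 0.6  0.8 -0.1] grip 0.052 0.0 q6 -0.29 t 30.5
325 top [ 0.54604748 -0.23920219  0.09546012] [ -65.6 -281.9] rect (546.2, -238.7, 20.8, 18.4, 84.3)
now [ 0.561  -0.1915  0.2194] [-1.7992e+02 -4.0000e-02  8.4400e+01]
   (np.float64(0.5460474844988773), np.float64(-0.23920219069314136), 0.2, 84.4) -> [-0.196, -0.041, 0.077] [-0.0002, -0.0001, 0.0]
   (np.float64(0.5460474844988773), np.float64(-0.23920219069314136), 0.079, 84.4) -> [-0.196, -0.04, 0.561] [-0.0002, -0.0001, 0.0]
```

{"name": "play_rows", "arguments": {"motion": [[[-0.1,-0.02,0.05,0,0,0,0.1],[-0.199,-0.04,0.1,0,0,0,0.1],[-0.199,-0.04,0.25,0,0,0,0.1],[-0.199,-0.04,0.4,0,0,0,0.1],[-0.199,-0.04,0.52,0,0,0,0.1],[-0.199,-0.04,0.561,0,0,0,0.1],[-0.199,-0.04,0.561,0,0,0,-1],[-0.199,-0.04,0.561,0,0,0,-1],[-0.199,-0.04,0.561,0,0,0,-1],[-0.199,-0.04,0.561,0,0,0,-1]]], "grip_force": 45}}

```text
time_s: 31.55
ee_pos: [0.5468, -0.2409, 0.0813]
eef_rot: [3.14, 0.001, 1.473]
force: [-0.4, 0.1, -1.0]
grip_width: 0.0231
grip_force: 0.0
```

{"name": "play_rows", "arguments": {"motion": [[[0,0,0,0,0,0,-1],[0,0,0,0,0,0,-1],[0,0,0,0,0,0,-1],[0,0,0,0,0,0,-1]]]}}

```text
time_s: 31.95
ee_pos: [0.5466, -0.241, 0.0809]
eef_rot: [3.14, 0.0, 1.473]
force: [-2.4, 0.4, 7.1]
grip_width: 0.0191
grip_force: 45.0
```

```bash
cat > arc.py <<'E'
from h import *
import sys
where(); t0,t1,n=map(float,sys.argv[1:4]); 
T=tool(); a=wj(T[:3,3]); print('angle now',np.arctan2(-(a[0]+55),-(a[1]+245)),'r',np.hypot(a[0]+55,a[1]+245))
ts=np.linspace(t0,t1,int(n)+1)[1:]
r=float(sys.argv[4]) if len(sys.argv)>4 else 40
plan([(*jw(-55-r*np.sin(t),-245-r*np.cos(t)),.079,84.4) for t in ts])
E
python3 arc.py .28 2.28 10
```

```text
jig [ -64.8 -283.7] z 0.0809 yaw 84.38 F [-2.4  0.4  7.1] grip 0.0191 45.00245690345764 q6 -0.38 t 31.95
angle now 0.24801632085532693 r 39.92154806617598
now [ 0.5466 -0.241   0.0809] [1.7993e+02 3.0000e-02 8.4380e+01]
   (0.5383094495649537, -0.23697164950067487, 0.079, 84.4) -> [0.013, -0.035, 0.008] [0.0002, 0.0001, -0.0]
   (0.5320878886764103, -0.23196374265068512, 0.079, 84.4) -> [0.03, -0.061, 0.008] [0.0002, 0.0001, -0.0]
   (0.5269852622901161, -0.22581962718384038, 0.079, 84.4) -> [0.053, -0.084, 0.008] [0.0002, 0.0001, -0.0]
   (0.523204996017824, -0.21878424959492618, 0.079, 84.4) -> [0.079, -0.102, 0.008] [0.0002, 0.0001, -0.0]
   (0.5208977971464901, -0.21113808818699453, 0.079, 84.4) -> [0.109, -0.114, 0.008] [0.0002, 0.0001, -0.0]
   (0.5201556464143274, -0.20318597128652222, 0.079, 84.4) -> [0.14, -0.12, 0.008] [0.0002, 0.0001, -0.0]
   (0.5210081310290354, -0.19524492469997504, 0.079, 84.4) -> [0.172, -0.12, 0.008] [0.0002, 0.0001, -0.0]
   (0.5234212651191964, -0.18763153289533696, 0.079, 84.4) -> [0.203, -0.113, 0.008] [0.0002, 0.0001, -0.0]
   (0.5272988446437205, -0.18064931777841178, 0.079, 84.4) -> [0.233, -0.1, 0.008] [0.0002, 0.0001, -0.0]
   (0.5324862827433747, -0.17457663823225741, 0.079, 84.4) -> [0.259, -0.082, 0.008] [0.0002, 0.0001, -0.0]
```

{"name": "play_rows", "arguments": {"motion": [[[0.013,-0.035,0,0,0,0,-1],[0.03,-0.061,0,0,0,0,-1],[0.053,-0.084,0,0,0,0,-1],[0.079,-0.102,0,0,0,0,-1],[0.109,-0.114,0,0,0,0,-1],[0.14,-0.12,0,0,0,0,-1],[0.172,-0.12,0,0,0,0,-1],[0.203,-0.113,0,0,0,0,-1],[0.233,-0.1,0,0,0,0,-1],[0.259,-0.082,0,0,0,0,-1]]]}}

```text
time_s: 32.95
ee_pos: [0.5325, -0.1747, 0.0809]
eef_rot: [3.14, 0.002, 1.473]
force: [2.1, -7.7, 5.0]
grip_width: 0.0193
grip_force: 45.0
```

```bash
python3 arc.py 2.28 4.2 10
```

```text
jig [ -85.3 -219.1] z 0.0809 yaw 84.39 F [ 2.1 -7.7  5. ] grip 0.0193 45.00170588493347 q6 -0.28 t 32.95
angle now 2.278062055544371 r 39.861008517096
now [ 0.5325 -0.1747  0.0809] [1.7989e+02 9.0000e-02 8.4390e+01]
   (0.5385069951199931, -0.16982769613429166, 0.079, 84.4) -> [0.022, 0.022, 0.008] [0.0003, 0.0003, -0.0]
   (0.5453232793383294, -0.16631490550195152, 0.079, 84.4) -> [0.038, 0.048, 0.008] [0.0003, 0.0003, -0.0]
   (0.55268463086739, -0.16416736452739644, 0.079, 84.4) -> [0.05, 0.076, 0.008] [0.0003, 0.0003, -0.0]
   (0.5603205134658451, -0.1634639972588891, 0.079, 84.4) -> [0.056, 0.106, 0.008] [0.0003, 0.0003, -0.0]
   (0.5679503016304472, -0.16423065307155382, 0.079, 84.4) -> [0.056, 0.137, 0.008] [0.0003, 0.0003, -0.0]
   (0.5752935938338348, -0.1664391566797609, 0.079, 84.4) -> [0.05, 0.167, 0.008] [0.0003, 0.0003, -0.0]
   (0.5820805175310207, -0.1700083436040299, 0.079, 84.4) -> [0.038, 0.196, 0.008] [0.0003, 0.0003, -0.0]
   (0.5880616472163785, -0.17480704303811923, 0.079, 84.4) -> [0.021, 0.221, 0.008] [0.0003, 0.0003, -0.0]
   (0.5930171710336755, -0.18065889849327177, 0.079, 84.4) -> [-0.0, 0.243, 0.008] [0.0003, 0.0003, -0.0]
   (0.5967649690580501, -0.18734884905663848, 0.079, 84.4) -> [-0.025, 0.261, 0.008] [0.0003, 0.0003, -0.0]
```

{"name": "play_rows", "arguments": {"motion": [[[0.022,0.022,0,0,0,0,-1],[0.038,0.048,0,0,0,0,-1],[0.05,0.076,0,0,0,0,-1],[0.056,0.106,0,0,0,0,-1],[0.056,0.137,0,0,0,0,-1],[0.05,0.167,0,0,0,0,-1],[0.038,0.196,0,0,0,0,-1],[0.021,0.221,0,0,0,0,-1],[0,0.243,0,0,0,0,-1],[-0.025,0.261,0,0,0,0,-1]]]}}

```text
time_s: 33.95
ee_pos: [0.5969, -0.1864, 0.0809]
eef_rot: [3.141, -0.001, 1.473]
force: [-1.1, 3.4, 9.3]
grip_width: 0.0191
grip_force: 45.0
```

```bash
python3 arc.py 4.2 4.6 8
```

```text
jig [ -20.1 -224.4] z 0.0809 yaw 84.42 F [-1.1  3.4  9.3] grip 0.0191 45.00626564025879 q6 -0.26 t 33.95
angle now -2.1040217065751885 r 40.52616438796052
now [ 0.5969 -0.1864  0.0809] [ 1.7995e+02 -4.0000e-02  8.4420e+01]
   (0.59752462027254, -0.1891987400719234, 0.079, 84.4) -> [-0.011, 0.004, 0.008] [0.0001, -0.0001, 0.0001]
   (0.598190866104636, -0.19108428594177723, 0.079, 84.4) -> [-0.018, 0.007, 0.008] [0.0001, -0.0001, 0.0001]
   (0.5987620412867319, -0.19300077378349853, 0.079, 84.4) -> [-0.026, 0.01, 0.008] [0.0001, -0.0001, 0.0001]
   (0.5992367181783348, -0.19494341337557075, 0.079, 84.4) -> [-0.033, 0.013, 0.008] [0.0001, -0.0001, 0.0001]
   (0.5996137103344225, -0.19690734913072064, 0.079, 84.4) -> [-0.041, 0.015, 0.008] [0.0001, -0.0001, 0.0001]
   (0.5998920754709386, -0.19888767223235848, 0.079, 84.4) -> [-0.049, 0.017, 0.008] [0.0001, -0.0001, 0.0001]
   (0.6000711178200114, -0.2008794329040624, 0.079, 84.4) -> [-0.057, 0.018, 0.008] [0.0001, -0.0001, 0.0001]
   (0.600150389869012, -0.20287765278144207, 0.079, 84.4) -> [-0.064, 0.019, 0.008] [0.0001, -0.0001, 0.0001]
```

{"name": "play_rows", "arguments": {"motion": [[[-0.01,0.004,0,0,0,0,-1],[-0.018,0.007,0,0,0,0,-1],[-0.026,0.01,0,0,0,0,-1],[-0.033,0.013,0,0,0,0,-1],[-0.033,0.013,0,0,0,0,-1]]]}}

```text
time_s: 34.45
ee_pos: [0.5997, -0.195, 0.081]
eef_rot: [3.139, -0.0, 1.473]
force: [4.2, 3.0, 5.9]
grip_width: 0.0191
grip_force: 45.0
```

```bash
python3 arc.py 4.4 4.55 3
```

```text
jig [ -16.5 -232.7] z 0.081 yaw 84.4 F [4.2 3.  5.9] grip 0.0191 45.002521276474 q6 -0.28 t 34.45
angle now -1.8800279734176812 r 40.4170755993058
now [ 0.5997 -0.195   0.081 ] [ 1.7985e+02 -2.0000e-02  8.4400e+01]
   (0.5996137103344225, -0.19690734913072064, 0.079, 84.4) -> [-0.008, 0.001, 0.008] [0.0004, -0.0001, 0.0]
   (0.5998920754709386, -0.19888767223235848, 0.079, 84.4) -> [-0.015, 0.002, 0.008] [0.0004, -0.0001, 0.0]
   (0.6000711178200114, -0.2008794329040624, 0.079, 84.4) -> [-0.023, 0.004, 0.008] [0.0004, -0.0001, 0.0]
```

{"name": "play_rows", "arguments": {"motion": [[[-0.004,0,0,0,0,0,-1],[-0.008,0.001,0,0,0,0,-1],[-0.012,0.002,0,0,0,0,-1],[-0.012,0.002,0,0,0,0,-1]]]}}

```text
time_s: 34.85
ee_pos: [0.5998, -0.1961, 0.081]
eef_rot: [3.14, -0.003, 1.474]
force: [3.8, 15.6, 8.9]
grip_width: 0.0191
grip_force: 45.0
```

```bash
python3 arc.py 4.4 4.55 3
```

```text
jig [ -16.2 -233.8] z 0.081 yaw 84.44 F [ 3.8 15.6  8.9] grip 0.0191 45.00503182411194 q6 -0.28 t 34.85
angle now -1.8518170675194732 r 40.384155308734634
now [ 0.5998 -0.1961  0.081 ] [179.92  -0.19  84.44]
   (0.5996137103344225, -0.19690734913072064, 0.079, 84.4) -> [-0.003, -0.001, 0.008] [0.0002, -0.0005, 0.0001]
   (0.5998920754709386, -0.19888767223235848, 0.079, 84.4) -> [-0.011, 0.001, 0.008] [0.0002, -0.0005, 0.0001]
   (0.6000711178200114, -0.2008794329040624, 0.079, 84.4) -> [-0.019, 0.003, 0.008] [0.0002, -0.0005, 0.0001]
```

{"name": "play_rows", "arguments": {"motion": [[[-0.012,0.002,0,0,0,0,0.1],[-0.012,0.002,0,0,0,0,0.1],[-0.012,0.002,0,0,0,0,0.1],[-0.012,0.002,0,0,0,0,0.1],[-0.012,0.002,0,0,0,0,0.1],[-0.012,0.002,-0.1,0,0,0,0.1],[-0.012,0.002,-0.3,0,0,0,0],[-0.012,0.002,-0.5,0,0,0,-1],[-0.012,0.002,-0.65,0,0,0,-1],[-0.012,0.002,-0.65,0,0,0,-1]]], "grip_force": 20}}

```text
time_s: 35.85
ee_pos: [0.6007, -0.2021, 0.2486]
eef_rot: [3.133, 0.003, 1.473]
force: [0.6, 0.6, 0.4]
grip_width: 0.0266
grip_force: 0.0
```

```bash
python3 - <<'E'
from h import *
where()
c=shot('wrist'); save(c,'pics/w6.png'); P=cloud(c); d=np.hypot(*(P[...,:2]-np.array(jw(-17,-235))).transpose(2,0,1))
m=(P[...,2]>.09)&(P[...,2]<.105)&(d<.03)
if m.any():
    a=wj(P[m].mean(0)); print('knob',a,'t',np.arctan2(-(a[0]+55),-(a[1]+245))+2*np.pi)
for n in('scene','side'):
    s=shot(n); P=cloud(s); Z=P[...,2]
    m=(Z>.13)&(Z<.15)&(np.hypot(P[...,0]-.622,P[...,1]-.168)<.03); q=P[m]; print(n,'cap',m.sum(),q.mean(0))
x,y=.62,.168
plan([(*jw(-55,-110),.25,84.4)])
E
```

```text
jig [ -14.8 -239.6] z 0.2486 yaw 84.39 F [0.6 0.6 0.4] grip 0.0266 0.0 q6 -0.28 t 35.85
knob [ -16.3 -232.3] t 4.395296777385145
scene cap 54 [0.62671246 0.17220265 0.13401227]
side cap 6 [0.62611078 0.18561446 0.13744751]
now [ 0.599  -0.2014  0.2412] [-1.7991e+02 -2.0000e-02  8.4390e+01]
   (0.5733283740274929, -0.06910795451124821, 0.25, 84.4) -> [0.517, -0.154, -0.035] [-0.0003, -0.0001, -0.0]
```

View pics/w6.png

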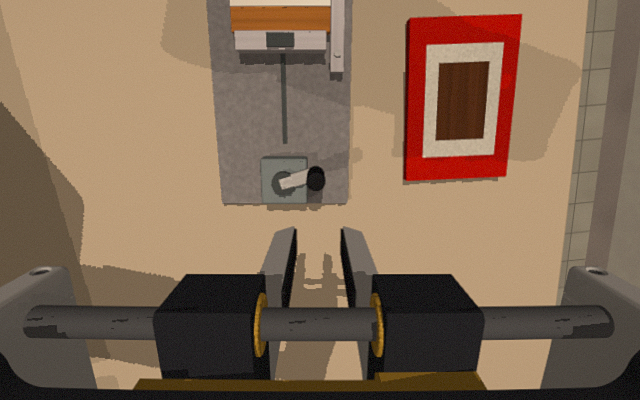

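The jaw (280,40) now closes on the orange strip, and the crank stayed at about 4.40 rad. The book is untouched. Next is the bottle.

{"name": "play_rows", "arguments": {"motion": [[[0.15,-0.02,-0.04,0,0,0,-1],[0.33,-0.04,-0.08,0,0,0,-1],[0.52,-0.06,-0.08,0,0,0,-1],[0.7,-0.08,-0.08,0,0,0,-1],[0.88,-0.08,-0.08,0,0,0,-1],[1,-0.08,-0.08,0,0,0,-1],[1,-0.08,-0.08,0,0,0,-1],[1,-0.08,-0.08,0,0,0,-1]]]}}

```text
time_s: 36.8
ee_pos: [0.6036, 0.0493, 0.2608]
eef_rot: [-3.139, 0.001, 1.474]
force: [-0.2, 0.1, -0.0]
grip_width: 0.0003
grip_force: 0.0
```

```bash
python3 - <<'E'
from h import *
where()
c=shot('wrist'); P=cloud(c); Z=P[...,2]
m=((Z>.128)&(Z<.15)&(np.hypot(P[...,0]-.62,P[...,1]-.17)<.05)).astype(np.uint8)
m=cv2.morphologyEx(m,cv2.MORPH_OPEN,cv2.getStructuringElement(cv2.MORPH_ELLIPSE,(15,15)))
ct=max(cv2.findContours(m,0,1)[0],key=cv2.contourArea); (u,v),r=cv2.minEnclosingCircle(ct); print(u,v,r,m.sum(),np.median(Z[m>0]))
p=onplane(c,[(u,v)],.138)[0]; print(p,wj(p)); save(c,'pics/w7.png')
x,y=p[:2]
plan([(x,y,.22,84.4),(x,y,.175,84.4)])
E
```

```text
jig [-36.4  10.8] z 0.2608 yaw 84.45 F [-0.2  0.1 -0. ] grip 0.0003 0.0 q6 0.12 t 36.8
326.5758361816406 50.058990478515625 19.991907119750977 1040 0.13723631631089964
[0.62196609 0.17302523 0.138     ] [-30.2 135.7]
now [0.6037 0.0485 0.2612] [-1.7989e+02  3.0000e-02  8.4380e+01]
   (np.float64(0.6219660938448954), np.float64(0.17302522631628675), 0.22, 84.4) -> [0.503, 0.024, 0.164] [-0.0003, 0.0001, -0.0001]
   (np.float64(0.6219660938448954), np.float64(0.17302522631628675), 0.175, 84.4) -> [0.503, 0.025, 0.344] [-0.0003, 0.0001, -0.0001]
```

View pics/w7.png

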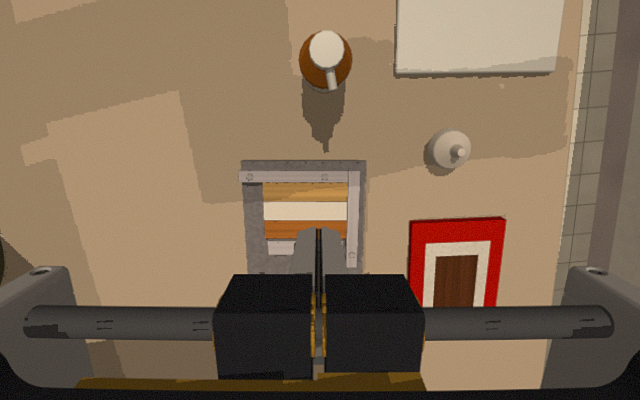

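The view shows the row clamped (305,215), the cap at (326,48) with its spout pointing towards the jig, and garlic and book untouched. Now I'll move above the cap.

{"name": "play_rows", "arguments": {"motion": [[[0.15,0.008,0.05,0,0,0,-1],[0.32,0.016,0.1,0,0,0,-1],[0.45,0.024,0.18,0,0,0,-1],[0.503,0.025,0.26,0,0,0,-1],[0.503,0.025,0.344,0,0,0,-1],[0.503,0.025,0.344,0,0,0,-1],[0.503,0.025,0.344,0,0,0,-1]]]}}

```text
time_s: 37.55
ee_pos: [0.6227, 0.1725, 0.1767]
eef_rot: [-3.141, 0.0, 1.471]
force: [1.0, -0.1, 0.3]
grip_width: 0.0004
grip_force: 0.0
```

```bash
python3 - <<'E'
from h import *
where(); plan([(.622,.173,.157,84.4),(.622,.173,.149,84.4)])
E
```

```text
jig [-29.5 135.3] z 0.1767 yaw 84.3 F [ 1.  -0.1  0.3] grip 0.0004 0.0 q6 0.31 t 37.55
now [0.6227 0.1725 0.1767] [-1.7997e+02  1.0000e-02  8.4300e+01]
   (0.622, 0.173, 0.157, 84.4) -> [0.002, -0.003, 0.079] [-0.0001, 0.0, -0.0003]
   (0.622, 0.173, 0.149, 84.4) -> [0.002, -0.003, 0.111] [-0.0001, 0.0, -0.0003]
```

{"name": "play_rows", "arguments": {"motion": [[[0.002,-0.002,0.05,0,0,0,-1],[0.002,-0.002,0.07,0,0,0,-1],[0.002,-0.002,0.08,0,0,0,-1],[0.002,-0.002,0.088,0,0,0,-1],[0.002,-0.002,0.096,0,0,0,-1],[0.002,-0.002,0.104,0,0,0,-1],[0.002,-0.002,0.11,0,0,0,-1],[0.002,-0.002,0.114,0,0,0,-1],[0.002,-0.002,0.114,0,0,0,-1]]]}}

```text
time_s: 38.45
ee_pos: [0.6222, 0.1741, 0.1492]
eef_rot: [3.14, 0.0, 1.473]
force: [-4.9, -4.2, 10.6]
grip_width: 0.0006
grip_force: 5.6
```

```bash
python3 - <<'E'
from h import *
where()
E
```

```text
jig [-30.1 136.9] z 0.1492 yaw 84.39 F [-4.9 -4.2 10.6] grip 0.0006 5.561716938391328 q6 0.31 t 38.45
```

{"name": "play_rows", "arguments": {"motion": [[[0,0,0.004,0,0,0,-1],[0,0,0.008,0,0,0,-1],[0,0,0.012,0,0,0,-1],[0,0,0.012,0,0,0,-1]]]}}

```text
time_s: 38.85
ee_pos: [0.6224, 0.1742, 0.1489]
eef_rot: [3.139, -0.0, 1.473]
force: [-14.7, -7.3, 31.2]
grip_width: 0.0004
grip_force: 15.5
```

Force rose sharply with almost no travel, so the cap is on its hard stop. Releasing and retreating.

{"name": "play_rows", "arguments": {"motion": [[[0,0,-0.02,0,0,0,-1],[0,0,-0.05,0,0,0,-1],[0,0,-0.1,0,0,0,-1],[0,0,-0.25,0,0,0,-1],[-0.1,0,-0.42,0,0,0,-1],[-0.3,0,-0.5,0,0,0,-1],[-0.5,0,-0.5,0,0,0,-1],[-0.5,0,-0.5,0,0,0,-1],[-0.5,0,-0.5,0,0,0,-1]]]}}

```text
time_s: 39.75
ee_pos: [0.6098, 0.0491, 0.2704]
eef_rot: [3.141, -0.0, 1.471]
force: [-0.0, -0.1, -0.4]
grip_width: 0.0003
grip_force: 0.0
```

```bash
python3 - <<'E'
from h import *
where()
c=shot('wrist'); P=cloud(c); Z=P[...,2]
m=(Z>.12)&(Z<.15)&(np.hypot(P[...,0]-.622,P[...,1]-.173)<.012); print('cap z',np.median(Z[m]))
s=shot('scene'); W=np.zeros((500,800,3),np.uint8); W[:300,:480]=cv2.resize(c['frame'],(480,300)); 
W[300:,:]=0; a=cv2.resize(s['frame'][140:300,160:420],(520,320)); W[180:500,280:800]=a
cv2.imwrite('pics/end.png',W[...,::-1])
E
```

```text
jig [-30.3  11.2] z 0.2704 yaw 84.29 F [-0.  -0.1 -0.4] grip 0.0003 0.0 q6 0.12 t 39.75
cap z 0.13741232257419744
```

View pics/end.png

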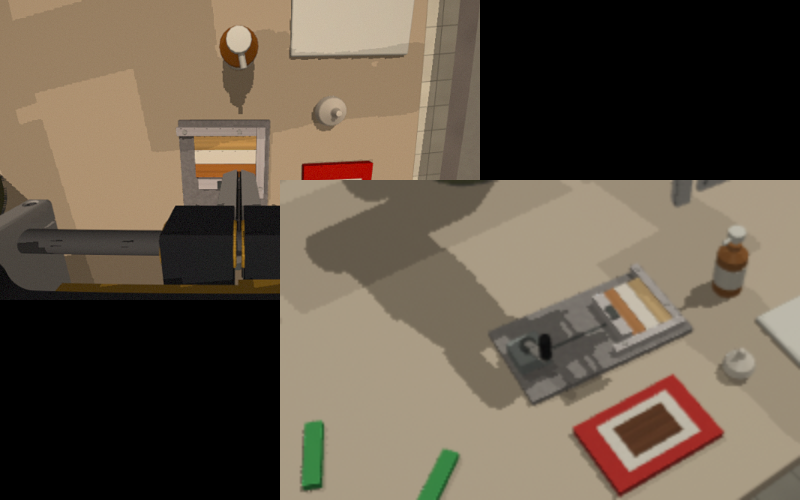

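The three strips are clamped in the jig (640,305), the cap is back up at 137 mm, and the book and garlic are untouched. Handing in.

```bash
python3 -c "
from station import workorder
print(workorder.hand_in())"
```

```text
the job is handed in; nothing more can be done
None
```

The tan, white and orange strips are clamped flush in the jig, the pump cap was pressed fully down and came back up, and the job is handed in (no verdict returned); I left the two green bars as look-alikes, judged by colour and angle.

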